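Put the check weights away on the turret rack and zero the balance

TASK

The load check is finished: put every brass weight, from the balance pan and from the bench, away on the turret rack, one to a hook: first turn the carousel by its red knob so that an empty hook stands at the yellow loading bay, then hang the weight there by its bail and let go; never carry or hang a weight over the other sides of the rack. When all of them hang and the pan is clear, twist the balance's orange spring-return zero knob clockwise to its stop and let it spring back. Leave the blue reference weights on their hooks and the other things on the bench alone.

Things in the scene. Friction and masses are not known exactly. Their poses are not given: they have to be found in the camera images.
- W0_mid (a point): Loose brass weight, 500 g, 126 mm tall, upright: cylinder 44 mm wide, 40 tall; then a steel bail 42 mm wide (y), 12 thick (x), open right through along x, 30 mm wide, from 40 mm up to 74 (sides), 84 (middle: shallow V roof, rests on the hook arm); black grip 24 x 24 mm, 90 to 126 mm up. Point: on the axis, 63 mm up, 21 below the roof. Starts on the pan. May be absent.
- W1_mid (a point): Loose brass weight, 500 g, 126 mm tall, upright: cylinder 44 mm wide, 40 tall; then a steel bail 42 mm wide (y), 12 thick (x), open right through along x, 30 mm wide, from 40 mm up to 74 (sides), 84 (middle: shallow V roof, rests on the hook arm); black grip 24 x 24 mm, 90 to 126 mm up. Point: on the axis, 63 mm up, 21 below the roof. Starts on the pan. May be absent.
- W2_mid (a point): Loose brass weight, 500 g, 126 mm tall, upright: cylinder 44 mm wide, 40 tall; then a steel bail 42 mm wide (y), 12 thick (x), open right through along x, 30 mm wide, from 40 mm up to 74 (sides), 84 (middle: shallow V roof, rests on the hook arm); black grip 24 x 24 mm, 90 to 126 mm up. Point: on the axis, 63 mm up, 21 below the roof. Starts on the table. May be absent.
- W3_mid (a point): Loose brass weight, 500 g, 126 mm tall, upright: cylinder 44 mm wide, 40 tall; then a steel bail 42 mm wide (y), 12 thick (x), open right through along x, 30 mm wide, from 40 mm up to 74 (sides), 84 (middle: shallow V roof, rests on the hook arm); black grip 24 x 24 mm, 90 to 126 mm up. Point: on the axis, 63 mm up, 21 below the roof. Starts on the table. May be absent.
- R0_eye (a point): Blue reference weight with a white grip, same shape and size as the brass ones, hanging on hook 0 (always there). The point is the underside of its bail's roof. It stays where it hangs.
- R1_eye (a point): Blue reference weight with a white grip, same shape and size as the brass ones, hanging on hook 1 (may be absent). The point is the underside of its bail's roof. It stays where it hangs.
- R2_eye (a point): Blue reference weight with a white grip, same shape and size as the brass ones, hanging on hook 2 (may be absent). The point is the underside of its bail's roof. It stays where it hangs.
- R3_eye (a point): Blue reference weight with a white grip, same shape and size as the brass ones, hanging on hook 3 (may be absent). The point is the underside of its bail's roof. It stays where it hangs.
- R4_eye (a point): Blue reference weight with a white grip, same shape and size as the brass ones, hanging on hook 4 (may be absent). The point is the underside of its bail's roof. It stays where it hangs.
- R5_eye (a point): Blue reference weight with a white grip, same shape and size as the brass ones, hanging on hook 5 (may be absent). The point is the underside of its bail's roof. It stays where it hangs.
- hook0 (a point): Hook of the carousel: a level steel arm 8 mm thick pointing straight out from the axis, all six 60 degrees apart, with an upturned end. The point is where a weight hangs: on top of the arm, 100 mm from the axis, 170 mm above the table. Upturned end: 125 mm from the axis (outer face 129), tip 12 mm above the arm. A stop ball, 22 mm across, sits on the arm 72 mm from the axis.
- hook1 (a point): Hook of the carousel: a level steel arm 8 mm thick pointing straight out from the axis, all six 60 degrees apart, with an upturned end. The point is where a weight hangs: on top of the arm, 100 mm from the axis, 170 mm above the table. Upturned end: 125 mm from the axis (outer face 129), tip 12 mm above the arm. A stop ball, 22 mm across, sits on the arm 72 mm from the axis.
- hook2 (a point): Hook of the carousel: a level steel arm 8 mm thick pointing straight out from the axis, all six 60 degrees apart, with an upturned end. The point is where a weight hangs: on top of the arm, 100 mm from the axis, 170 mm above the table. Upturned end: 125 mm from the axis (outer face 129), tip 12 mm above the arm. A stop ball, 22 mm across, sits on the arm 72 mm from the axis.
- hook3 (a point): Hook of the carousel: a level steel arm 8 mm thick pointing straight out from the axis, all six 60 degrees apart, with an upturned end. The point is where a weight hangs: on top of the arm, 100 mm from the axis, 170 mm above the table. Upturned end: 125 mm from the axis (outer face 129), tip 12 mm above the arm. A stop ball, 22 mm across, sits on the arm 72 mm from the axis.
- hook4 (a point): Hook of the carousel: a level steel arm 8 mm thick pointing straight out from the axis, all six 60 degrees apart, with an upturned end. The point is where a weight hangs: on top of the arm, 100 mm from the axis, 170 mm above the table. Upturned end: 125 mm from the axis (outer face 129), tip 12 mm above the arm. A stop ball, 22 mm across, sits on the arm 72 mm from the axis.
- hook5 (a point): Hook of the carousel: a level steel arm 8 mm thick pointing straight out from the axis, all six 60 degrees apart, with an upturned end. The point is where a weight hangs: on top of the arm, 100 mm from the axis, 170 mm above the table. Upturned end: 125 mm from the axis (outer face 129), tip 12 mm above the arm. A stop ball, 22 mm across, sits on the arm 72 mm from the axis.
- bay (a point): Loading bay of the rack: a fixed point 100 mm from the carousel's axis, 170 mm above the table, over the yellow plate on the rack's round grey foot (260 mm across, 18 mm tall); a hook turned to the bay has its hook point here.
- carousel_knob (a point): Centre of the red bar knob on top of the carousel, on its upright axis, 250 mm above the table: bar 52 mm long (along its own x), 14 mm thick, 30 mm tall (235 to 265 mm above the table); turning it turns the whole carousel with all hooks. Hook 0 points along the bar's -x. It turns either way without end, with some friction (0.2 N m), and stays where it is left.
- pan (a point): Centre of the top of the balance's steel pan, 55 mm above the table; pan 180 x 230 mm (its x, y) with a rim 8 mm high. The white balance reaches from 180 mm in front of (-x) to 100 mm behind this point; its front strip carries the display and the zero knob.
- zero_grip (a point): Centre of the orange bar of the balance's zero knob, 61 mm above the table: bar 50 mm long (its own x), 14 mm thick, 30 mm tall (46 to 76 mm above the table), turning about its upright axis.
- zero_knob (a joint): Angle of the zero knob in rad: 0 at rest, grows when turned clockwise seen from above, hard stop at 1.05. A spring (0.012 N m at rest, 0.096 N m at the stop) drives it back to 0 when let go.
- eyepiece: Black microscope eyepiece standing on the table, 36 mm across, 60 mm tall. Origin: centre of its underside. Bystander, not to be moved.
- gauge_box: Wooden gauge-block box, 70 x 130 x 35 mm. Origin: centre of its underside. Bystander, not to be moved.
- mug: White mug, 80 mm across, 90 mm tall. Origin: centre of its underside. Bystander, not to be moved.
Mind the look-alikes: they are no part of the job. What is shaped like the part that bears W1_mid but purple is not meant. Leave any green look-alike of the part that bears W0_mid alone.

How it is judged:
By the outcome, as a careful person would: the job done as asked, in the order asked, and still so for the second after the job is handed in, with the robot touching nothing.
Of W0, W1, W2, W3 only 3 to 4 are there at a start; the rules pass over those that are not, and their reading is None.
Of R1, R2, R3, R4, R5 only 1 to 1 are there at a start; the rules pass over those that are not, and their reading is None.
At some moment in a run one of W0, W1, W2, W3 may be knocked a few centimetres aside while the robot is not near it.
It also fails if it takes over 210 s, if anything falls off the work surface, if the arm or the gripper's body presses on something with over 40 N, if the wrist force passes 120 N, or if a joint passes its speed limit or range.

ROBOT

A 7-joint arm with a two-finger parallel gripper is mounted at the origin on the work surface. World frame = base frame: x ahead of the robot, y to its left, z up, the work surface at z = 0. Lengths are in m, angles in rad, forces in N, time in s.
With the tool pointing down it reaches from about 0.425 to 0.975 m from the base axis. Payload 16.7 kg.
Tool frame: the origin (TCP) lies midway between the tips of the shut fingers; the grasp point (between the pads) lies 19 mm behind it (ctrl.grip_depth is the distance from the TCP to the grasp point, in m); z points along the fingers, y is the line along which they close (so a half turn about z gives the same grasp; the last joint's range is limited). The gripper opens to 85 mm and grips with 20 to 120 N. Pads are 22 mm wide; open, the fingers measure 114 mm over their backs; the gripper's body (76 mm by 85 mm) begins 54 mm behind the grasp point. The pads swing forward as they close: fully open they stand 13 mm farther back than shut.
Start: joints at [-1.325, 0.426, 0.074, 1.606, -0.034, 1.111, -0.067], TCP at [0.26, 0.623, 0.211] pointing down, gripper open.
Joint ranges: [-2.85, 2.85], [-0.5, 2.14], [-1.23, 1.37], [0.21, 2.46], [-1.02, 4.16], [0.16, 2.05], [-2.73, 2.73]. Speed limits (rad/s): [1.89, 1.89, 2.39, 2.39, 3.01, 3.01, 3.01].

INTERFACE

Orientations are given as a 3x3 rotation matrix whose columns are the frame's x, y, z axes.
In Python, from plant import sensors, cams, job, ctrl gives the robot as it stands.
- The arm moves only by the tool move_arm, never from a script. Its argument "commands" is a list that holds one entry, the list of rows, each a list of 7 numbers: the turn, a rotation vector about the tool's x, y, z in units of 10 degrees (1.0 is 10 degrees), then the shift along the tool's x, y, z in units of 25 mm (1.0 is 25 mm), then the closure, from 0 (fully open) to 1 (shut). In form: [[[ax, ay, az, dx, dy, dz, fingers], ...]]. A call has 1 to 8 rows; each row is the pose to reach, as a shift and turn from the pose commanded when the call began, along the tool's axes at that moment; what a row does not reach only later rows make up. A row lasts 1/8 s, in which the tool goes at most 62.5 mm and 10.7 degrees, less where a joint would pass 70% of its speed; a pose out of reach is approached as far as the arm can. A call with a gripper value outside its range is refused whole. The fingers move at their own pace and stop on an object; "squeeze" is the grip in N (left out, the last holds). Time passes only in rows, so rows that repeat a pose let the fingers close. It gives the time, the measured TCP pose, the force, the opening and the grip force at its end, in the units of the state.
- sensors.get_obs(): the state, without advancing time (a new reading comes with each control period).
- cams.get_image(name): name is "scene" or "side" or "wrist"; returns the picture (384x512x3 uint8, red, green, blue); there is no depth.
- cams.camera_info(name): a dict with "vfov" (degrees; the focal length in pixels is half the picture's height over the tangent of half this angle, whatever the lens; pixels are square), "cx", "cy" (the principal point, pixels), "dist" ([k1, k2, p1, p2, k3] as OpenCV has them; the pictures are not rectified), "world_from_camera" (4x4, takes a point from camera to world coordinates). Camera axes: x right, y down, z forward; pixel columns grow to the right and rows downward; lengths in m; the calibration is good to about 2 mm. A picture is of the moment at which its call begins: read the wrist's pose just before it. camera_info takes no time and is no camera call; for the wrist camera it gives the pose at the moment of the call.
- job.finish_job(): hands the job in; it is judged then, once.
The state is a dict: "t": time; "joint_positions": joint angles; "qd": joint speeds; "joint_efforts": joint torques, N m; "ee_pos": TCP position; "orientation": TCP orientation; "force": force on the tool from outside, world axes, zero at the start; "ft_torque": the same for the moment, N m; "grip_width": opening from 0.0 (shut) to 1.0 (fully open); "finger_force": force on a finger pad.
Only numpy, scipy, OpenCV 4.12 (cv2) and the standard library are available. Lean on these libraries where they do the work, as an engineer would, in place of code of your own. Each camera call takes 0.05 s, during which the arm holds its last target. There are 200 camera calls.

## Working session

There is one attempt and no reset: what is moved stays moved. The work goes in short steps, Python scripts to look and compute and a tool call to move; the robot and the scene stay as the last step left them, time stands still between calls to the robot, and variables do not carry over. Pictures are saved under pics/ and viewed, at most 14 in all, crops included, and the job is handed in when it is done.

Besides the shell and the picture viewer there is one more tool, called after "Emit:" in YAML: its name, and indented under it one key for each argument. move_arm: Moves the arm, as the interface text tells. Its arguments: {"type":"object","properties":{"commands":{"type":"array","items":{"type":"array","items":{"type":"array","items":{"type":"number"}}}},"squeeze":{"type":"number"}},"required":["commands"]}

```bash
mkdir -p pics; ls
cat > h.py <<'E'
import numpy as np, cv2
from plant import sensors, cams, job, ctrl
def K(n):
    i=cams.camera_info(n); f=192/np.tan(np.radians(i['vfov'])/2)
    return np.array([[f,0,i['cx']],[0,f,i['cy']],[0,0,1]]),np.array(i['dist'],float),np.array(i['world_from_camera'])
def ray(n,px,k=None):
    k=k or K(n); u=cv2.undistortPoints(np.array(px,float).reshape(-1,1,2),k[0],k[1]).reshape(-1,2)
    d=np.c_[u,np.ones(len(u))]@k[2][:3,:3].T
    return k[2][:3,3],d
def atz(n,px,z,k=None):
    o,d=ray(n,px,k); return o+d*((z-o[2])/d[:,2])[:,None]
def proj(n,P,k=None):
    k=k or K(n); T=np.linalg.inv(k[2])
    return cv2.projectPoints(np.array(P,float).reshape(-1,1,3),cv2.Rodrigues(T[:3,:3])[0],T[:3,3],k[0],k[1])[0].reshape(-1,2)
def shot(n,f):
    k=K(n); im=cams.get_image(n); cv2.imwrite('pics/'+f,cv2.cvtColor(im,cv2.COLOR_RGB2BGR)); return im,k
E
python3 - <<'E'
from h import *
np.set_printoptions(precision=3,suppress=True)
for n in ['scene','side','wrist']:
    im,k=shot(n,n+'0.png'); print(n,k)
a=[cv2.imread('pics/%s0.png'%n) for n in ['scene','side']]
print(sensors.get_obs(), ctrl.grip_depth)
E
```

```text
pics
scene (array([[397.094,   0.   , 257.731],
       [  0.   , 397.094, 191.019],
       [  0.   ,   0.   ,   1.   ]]), array([0.028, 0.   , 0.   , 0.   , 0.   ]), array([[ 0.462,  0.472, -0.751,  1.35 ],
       [ 0.887, -0.245,  0.392, -0.337],
       [ 0.001, -0.847, -0.531,  0.697],
       [ 0.   ,  0.   ,  0.   ,  1.   ]]))
side (array([[384.317,   0.   , 259.891],
       [  0.   , 384.317, 191.372],
       [  0.   ,   0.   ,   1.   ]]), array([-0.001,  0.   ,  0.   ,  0.   ,  0.   ]), array([[ 0.696, -0.468,  0.545,  0.056],
       [-0.718, -0.476,  0.508, -0.482],
       [ 0.021, -0.745, -0.667,  0.809],
       [ 0.   ,  0.   ,  0.   ,  1.   ]]))
wrist (array([[281.339,   0.   , 257.889],
       [  0.   , 281.339, 194.608],
       [  0.   ,   0.   ,   1.   ]]), array([-0.064,  0.   ,  0.   ,  0.   ,  0.   ]), array([[ 0.385,  0.885,  0.261,  0.193],
       [ 0.923, -0.369, -0.11 ,  0.651],
       [-0.001,  0.283, -0.959,  0.374],
       [ 0.   ,  0.   ,  0.   ,  1.   ]]))
{'t': 0.15, 'joint_positions': array([-1.326,  0.427,  0.074,  1.606, -0.034,  1.111, -0.067]), 'qd': array([-0.   , -0.002,  0.001, -0.001, -0.001,  0.   , -0.   ]), 'joint_efforts': array([  0.005, -95.032,   3.764, -46.377,   0.019,   0.008,  -0.   ]), 'ee_pos': array([0.26 , 0.623, 0.211]), 'orientation': array([[-0.923,  0.385, -0.   ],
       [ 0.385,  0.923, -0.001],
       [-0.   , -0.001, -1.   ]]), 'force': array([0.008, 0.298, 1.106]), 'ft_torque': array([ 0.028, -0.058,  0.06 ]), 'finger_force': 0.0, 'grip_width': 0.9988295510777738} 0.0187
```

View pics/scene0.png

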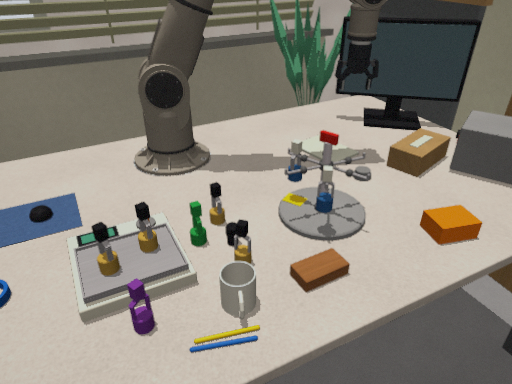

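View pics/side0.png

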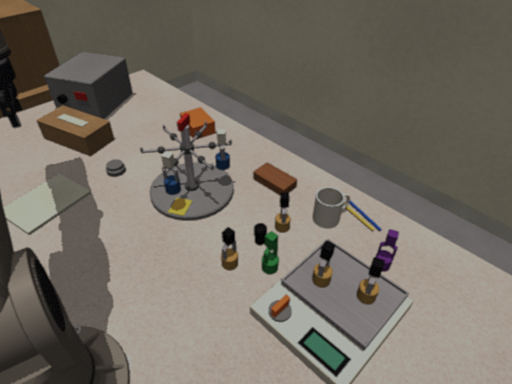

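Scene picture: the brass candidates are at (108,262) and (148,240) on the pan, and at (217,213) and (243,250) on the bench. The look-alikes are green at (198,225) and purple (142,310), with the eyepiece at (233,233). The rack has blue weights at (295,170) and (325,200), and the red knob is at (329,137). In the side view the brass weights are at (322,270), (369,290), (230,258) and (283,222), and the zero knob is at (281,306). I'm choosing the four with brass bodies and black grips, and a close crop will check that.

Run:
```python
from h import *
np.set_printoptions(precision=3,suppress=True)
a=cv2.imread('pics/scene0.png');b=cv2.imread('pics/side0.png')
def blobs(im,lo,hi,m=12):
    h=cv2.cvtColor(im,cv2.COLOR_BGR2HSV); n,l,s,c=cv2.connectedComponentsWithStats(cv2.inRange(h,lo,hi))
    return [(s[i,4],c[i].round(1),s[i,:4]) for i in range(1,n) if s[i,4]>m]
def show(t,*r):
    for n,im in(('scene',a),('side',b)):
        print(t,n,[(x[0],x[1].tolist()) for x in blobs(im,*r)])
show('brass',(14,120,90),(24,255,255))
show('yellow',(25,150,120),(33,255,255))
show('red',(0,200,80),(4,255,255)); show('orange',(5,190,150),(12,255,255)); show('blue',(100,130,40),(118,255,255))
A=cv2.resize(a[170:290,60:270],None,fx=3.2,fy=3.2,interpolation=cv2.INTER_CUBIC)[:300,:672]
B=cv2.resize(b[190:350,215:415],None,fx=3,fy=3,interpolation=cv2.INTER_CUBIC)
C=cv2.resize(b[105:220,135:240],None,fx=2.6,fy=2.6,interpolation=cv2.INTER_CUBIC);D=cv2.resize(a[125:240,275:380],None,fx=2.6,fy=2.6,interpolation=cv2.INTER_CUBIC)
cv2.imwrite('pics/crop1.png',B)
cd=np.hstack([C,D]); cv2.imwrite('pics/crop2.png',cd)
```

```text
brass scene [(np.int32(138), [472.6, 1.5]), (np.int32(722), [420.3, 143.3]), (np.int32(55), [298.0, 198.2]), (np.int32(955), [451.8, 217.9]), (np.int32(171), [216.1, 216.0]), (np.int32(257), [146.0, 241.3]), (np.int32(18), [467.7, 234.0]), (np.int32(14), [441.1, 238.3]), (np.int32(194), [241.9, 253.2]), (np.int32(843), [318.9, 264.6]), (np.int32(285), [106.2, 263.5]), (np.int32(23), [249.9, 330.4]), (np.int32(34), [211.8, 339.1])]
brass side [(np.int32(469), [14.5, 7.5]), (np.int32(168), [32.7, 91.6]), (np.int32(894), [73.4, 121.8]), (np.int32(131), [178.3, 204.0]), (np.int32(45), [359.2, 218.6]), (np.int32(47), [278.6, 218.6]), (np.int32(29), [287.2, 219.6]), (np.int32(72), [231.6, 257.4]), (np.int32(37), [316.0, 269.5]), (np.int32(85), [326.6, 273.4]), (np.int32(62), [362.8, 286.0]), (np.int32(68), [374.5, 289.9])]
yellow scene [(np.int32(114), [292.4, 199.7]), (np.int32(243), [226.2, 333.5])]
yellow side [(np.int32(103), [181.1, 208.4]), (np.int32(16), [354.5, 213.3])]
red scene [(np.int32(158), [328.9, 137.2])]
red side [(np.int32(39), [183.1, 118.3])]
orange scene []
orange side [(np.int32(13), [185.2, 113.3])]
blue scene [(np.int32(18), [297.0, 166.7]), (np.int32(84), [295.2, 176.7]), (np.int32(257), [324.1, 202.4]), (np.int32(189), [3.9, 292.6]), (np.int32(297), [223.6, 343.4])]
blue side [(np.int32(114), [221.8, 161.4]), (np.int32(169), [170.9, 184.8]), (np.int32(81), [364.8, 215.6])]
```

View pics/crop1.png

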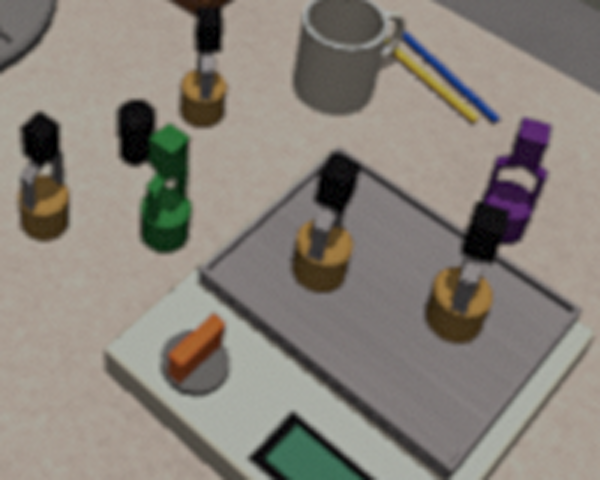

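View pics/crop2.png

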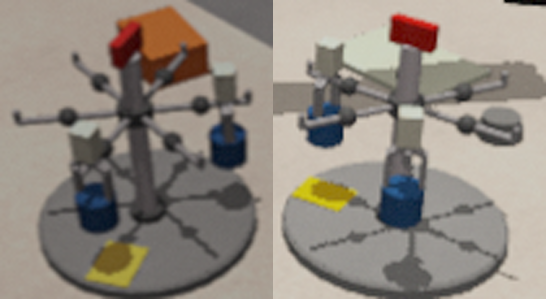

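The crop shows four brass weights with black grips, and the green and purple look-alikes are clearly distinct. The rack's blue weights hang on two adjacent-but-one hooks and the yellow bay lies toward the base.

Run:
```python
from h import *
np.set_printoptions(precision=3,suppress=True)
ks=K('side');kc=K('scene')
B=lambda p:np.array(p)/3+[215,190]
g=[(40,139),(208,32),(337,180),(487,233)];b=[(44,208),(203,98),(322,255),(459,303)];z=[0,0,.055,.055]
sc=[(216.5,214.5),(243,251),(148,240),(108,262)]
for i in range(4):
    print(i,atz('side',[B(g[i])],.108+z[i],ks)[0],atz('side',[B(b[i])],.02+z[i],ks)[0],atz('scene',[sc[i]],.02+z[i],kc)[0])
print('knob',atz('scene',[(329,137.2)],.25,kc),atz('side',[(183.8,121.2)],.25,ks))
C=lambda p:np.array(p)/2.6+[135,105]
D=lambda p:np.array(p)/2.6+[275-273/2.6,125]
ax=(atz('scene',[(329,137.2)],.25,kc)[0]+atz('side',[(183.8,121.2)],.25,ks)[0])/2
for n,k,P in(('side',ks,[C(p) for p in[(18,116),(76,58),(185,48),(248,97),(200,162)]]),('scene',kc,[D(p) for p in[(504,80),(518,128),(305,123)]])):
    for q in atz(n,P,.176,k): d=q-ax; print(n,q,np.hypot(*d[:2]),np.degrees(np.arctan2(d[1],d[0])))
print('bay',atz('side',[(181,208),C((118,262))],.019,ks),atz('scene',[(293.5,199.5)],.019,kc))
print('foot',atz('side',[C((148,225))],.018,ks),atz('scene',[D((395,225))],.018,kc))
print('zero',atz('side',[B((197,346)),B((168,360)),B((222,320))],.066,ks))
print('pan corners',atz('side',[B((338,150)),B((202,272)),B((580,312)),B((450,472))],.063,ks))
print('eyepiece,green,mug',atz('side',[B((137,105)),B((169,140)),B((342,10))],.06,ks))
```

```text
0 [ 0.458 -0.007  0.108] [ 0.458 -0.008  0.02 ] [ 0.452 -0.005  0.02 ]
1 [ 0.649 -0.019  0.108] [ 0.652 -0.018  0.02 ] [ 0.634 -0.006  0.02 ]
2 [ 0.552 -0.224  0.163] [ 0.551 -0.225  0.075] [ 0.547 -0.222  0.075]
3 [ 0.588 -0.326  0.163] [ 0.589 -0.324  0.075] [ 0.583 -0.323  0.075]
knob [[0.564 0.29  0.25 ]] [[0.571 0.289 0.25 ]]
side [0.464 0.352 0.176] 0.12037995060221401 148.5795452881918
side [0.576 0.404 0.176] 0.11451572690172833 85.76709594154462
side [0.68  0.333 0.176] 0.12090194762836808 21.219684848534662
side [0.665 0.207 0.176] 0.12743541222715019 -40.04274190437273
side [0.552 0.156 0.176] 0.1340664479270792 -96.71667540734764
scene [0.584 0.406 0.176] 0.11789137728939565 81.65334183464573
scene [0.675 0.348 0.176] 0.12231087908151118 28.500830151722024
scene [0.566 0.161 0.176] 0.12843377635868805 -90.56582452835256
bay [[0.485 0.232 0.019]
 [0.489 0.24  0.019]] [[0.486 0.239 0.019]]
foot [[0.553 0.267 0.018]] [[0.579 0.28  0.018]]
zero [[ 0.428 -0.206  0.066]
 [ 0.405 -0.199  0.066]
 [ 0.457 -0.205  0.066]]
pan corners [[ 0.656 -0.165  0.063]
 [ 0.48  -0.165  0.063]
 [ 0.655 -0.391  0.063]
 [ 0.479 -0.39   0.063]]
eyepiece,green,mug [[ 0.573 -0.006  0.06 ]
 [ 0.563 -0.054  0.06 ]
 [ 0.806 -0.058  0.06 ]]
```

```bash
cat > plan.py <<'E'
import sys
from h import *
from scipy.spatial.transform import Rotation as Ro
def row(x,y,z,yaw):
    o=sensors.get_obs(); R=np.array(o['orientation']); c,s=np.cos(np.radians(yaw)),np.sin(np.radians(yaw))
    T=np.array([[c,s,0],[s,-c,0],[0,0,-1]])
    r=Ro.from_matrix(R.T@T).as_rotvec(degrees=True)/10
    d=R.T@(np.array([x,y,z])-o['ee_pos'])/.025
    return np.r_[r,d].round(2)
if __name__=='__main__':
    a=list(map(float,sys.argv[1:])); o=sensors.get_obs()
    print(o['t'],o['ee_pos'].round(4),'yaw',np.degrees(np.arctan2(o['orientation'][1,0],o['orientation'][0,0])).round(2),o['joint_positions'].round(2))
    for i in range(0,len(a),4): print(a[i:i+4],row(*a[i:i+4]).tolist())
E
python3 plan.py .5 .25 .36 92 .5 .25 .36 26
```

```text
0.15 [0.2595 0.6228 0.2107] yaw 157.38 [-1.33  0.43  0.07  1.61 -0.03  1.11 -0.07]
[0.5, 0.25, 0.36, 92.0] [-0.0, 0.0, 6.54, -14.62, -10.07, -5.96]
[0.5, 0.25, 0.36, 26.0] [-0.0, 0.01, 13.14, -14.62, -10.07, -5.96]
```

Emit:
move_arm:
  commands:
    - [[0,0,0.8,0,0,-3,0],[0,0,1.6,-2,-1.5,-5.96,0],[0,0,2.5,-4,-3,-5.96,0],[0,0,3.3,-6,-4.5,-5.96,0],[0,0,4.1,-8,-6,-5.96,0],[0,0,4.9,-10,-7.5,-5.96,0],[0,0,5.7,-12,-9,-5.96,0],[0,0,6.5,-14.6,-10,-5.96,0]]

```text
t: 1.15
ee_pos: [0.476, 0.2779, 0.3605]
orientation: [[-0.037, 0.999, -0.0], [0.999, 0.037, 0.001], [0.001, 0.0, -1.0]]
force: [0.4, 0.5, -0.7]
grip_width: 1.001
finger_force: 0.0
```

```bash
python3 plan.py .53 .27 .36 26
```

```text
1.15 [0.476  0.2779 0.3605] yaw 92.13 [-1.05  0.12  0.45  1.7  -0.05  1.33 -0.55]
[0.53, 0.27, 0.36, 26.0] [-0.0, -0.0, 6.61, -0.4, 2.14, 0.02]
```

Emit:
move_arm:
  commands:
    - [[0,0,1,0,1,0,0],[0,0,2,-0.4,2.1,0,0],[0,0,3,-0.4,2.1,0,0],[0,0,4,-0.4,2.1,0,0],[0,0,5,-0.4,2.1,0,0],[0,0,6,-0.4,2.1,0,0],[0,0,6.6,-0.4,2.1,0,0],[0,0,6.6,-0.4,2.1,0,0]]

```text
t: 2.15
ee_pos: [0.5283, 0.2721, 0.36]
orientation: [[0.896, 0.445, -0.0], [0.445, -0.896, -0.0], [-0.0, 0.0, -1.0]]
force: [1.1, 0.4, 0.5]
grip_width: 0.999
finger_force: 0.0
```

```bash
python3 - <<'E'
from h import *
im,k=shot('wrist','w1.png'); np.save('k1.npy',np.array([k[0].tolist(),k[2][:3,:3].tolist()])); print(k[2].round(3),sensors.get_obs()['ee_pos'])
E
python3 plan.py .567 .289 .36 26
```

```text
[[ 0.444 -0.86  -0.253  0.592]
 [-0.896 -0.426 -0.126  0.305]
 [ 0.001  0.282 -0.959  0.523]
 [ 0.     0.     0.     1.   ]] [0.52833848 0.27214361 0.35998383]
2.2 [0.5283 0.2721 0.36  ] yaw 26.53 [-1.1   0.22  0.62  1.62 -0.13  1.35 -1.56]
[0.567, 0.289, 0.36, 26.0] [0.0, 0.0, 0.05, 1.68, 0.09, -0.0]
```

View pics/w1.png

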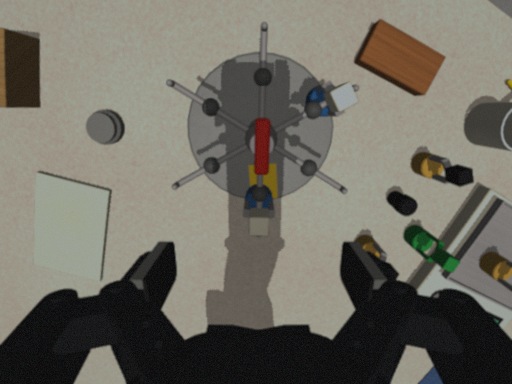

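The wrist picture shows the red bar at (262,146), hook tips at (265,26), (169,82), (175,186) and (345,190), and the yellow plate at (263,180). There is a blue weight at the bay side, (259,215), and another at (340,97).

```bash
cat > rack.py <<'E'
from h import *
from scipy.optimize import least_squares
def redbar(im,k,z=.265):
    h=cv2.cvtColor(im,cv2.COLOR_RGB2HSV); m=cv2.inRange(h,(0,150,60),(6,255,255))|cv2.inRange(h,(174,150,60),(180,255,255))
    c=max(cv2.findContours(m,0,2)[0],key=cv2.contourArea); q=cv2.boxPoints(cv2.minAreaRect(c))
    p=atz('wrist',q,z,k)[:,:2]; e=[p[1]-p[0],p[2]-p[1]]; e=max(e,key=np.linalg.norm)
    return p.mean(0),np.degrees(np.arctan2(e[1],e[0]))%180,np.linalg.norm(e),q.mean(0)
E
python3 - <<'E'
from rack import *
np.set_printoptions(precision=4,suppress=True)
im=cv2.imread('pics/w1.png')[:,:,::-1].copy(); k=K('wrist')
print(redbar(im,k))
t=np.array([(265,26),(169,82),(175,186),(345,190)]); P=atz('wrist',t,.178,k)[:,:2]
f=lambda p:np.ravel([p[:2]+.127*np.array([np.cos(p[2]+i*np.pi/3),np.sin(p[2]+i*np.pi/3)]) for i in[0,1,2,4]]-P)
r=least_squares(f,[.567,.289,np.radians(26)]);print(r.x[:2],np.degrees(r.x[2]),r.fun)
y=cv2.inRange(cv2.cvtColor(im,cv2.COLOR_RGB2HSV),(24,150,60),(34,255,255)); n,l,s,c=cv2.connectedComponentsWithStats(y)
for i in range(1,n):
    if s[i,4]>60: print(s[i],c[i])
fo=atz('wrist',[(188,125),(333,125),(262,54),(262,200)],.018,k);print('foot',fo[:2].mean(0),fo)
print('plate',atz('wrist',[(247,165),(277,165),(277,194),(248,197),(263,180)],.019,k))
E
```

```text
(array([0.5665, 0.2879]), np.float64(27.071603196505748), np.float64(0.0500462264901369), array([262. , 146.5], dtype=float32))
[0.567 0.287] 25.064258411396207 [ 0.0023  0.0012  0.0003  0.0006 -0.0019  0.0004 -0.0008 -0.0021]
[264 165  12  29 133] [270.6015 179.1278]
foot [0.5757 0.2914 0.018 ] [[0.5189 0.4055 0.018 ]
 [0.6326 0.1773 0.018 ]
 [0.6797 0.3408 0.018 ]
 [0.4535 0.227  0.018 ]]
plate [[0.501  0.2814 0.019 ]
 [0.5253 0.2327 0.019 ]
 [0.4767 0.2074 0.019 ]
 [0.4473 0.2533 0.019 ]
 [0.489  0.2429 0.019 ]]
```

```bash
python3 plan.py .567 .2877 .231 26 .567 .2877 .36 26
```

```text
2.2 [0.5283 0.2721 0.36  ] yaw 26.53 [-1.1   0.22  0.62  1.62 -0.13  1.35 -1.56]
[0.567, 0.2877, 0.231, 26.0] [0.0, 0.0, 0.05, 1.66, 0.13, 5.16]
[0.567, 0.2877, 0.36, 26.0] [0.0, 0.0, 0.05, 1.66, 0.13, -0.0]
```

Emit:
move_arm:
  commands:
    - [[0,0,0,1.65,0.1,0,0],[0,0,0,1.65,0.1,1.5,0],[0,0,0,1.65,0.1,3,0.3],[0,0,0,1.65,0.1,4.2,0.3],[0,0,0,1.65,0.1,5.1,0.3],[0,0,0,1.65,0.1,5.1,0.3]]
  squeeze: 40

```text
t: 2.95
ee_pos: [0.5657, 0.2878, 0.2312]
orientation: [[0.895, 0.446, -0.002], [0.446, -0.895, -0.002], [-0.003, 0.001, -1.0]]
force: [-0.9, 0.8, 0.3]
grip_width: 0.696
finger_force: 0.0
```

Emit:
move_arm:
  commands:
    - [[0,0,0,0,0,0,0.8],[0,0,0,0,0,0,1],[0,0,0,0,0,0,1],[0,0,0,0,0,0,1],[0,0,0,0,0,0,1]]

```text
t: 3.58
ee_pos: [0.5673, 0.2876, 0.2338]
orientation: [[0.896, 0.444, 0.002], [0.444, -0.896, 0.0], [0.002, 0.0, -1.0]]
force: [0.1, -4.0, 6.9]
grip_width: 0.148
finger_force: 39.7
```

```bash
python3 plan.py .567 .2877 .231 26; python3 -c "
from plant import sensors;o=sensors.get_obs();print(o['force'],o['finger_force'],o['ft_torque'])"
```

```text
3.575 [0.5673 0.2876 0.2338] yaw 26.34 [-1.02  0.39  0.6   1.7  -0.24  1.13 -1.47]
[0.567, 0.2877, 0.231, 26.0] [0.0, -0.01, 0.03, -0.01, -0.01, 0.11]
[ 0.08124629 -3.96697957  6.88883514] 39.71056401729584 [-0.89372383 -0.09972544 -0.14450673]
```

Emit:
move_arm:
  commands:
    - [[0,0,-0.8,0,0,0,1],[0,0,-1.6,0,0,0,1],[0,0,-2.4,0,0,0,1],[0,0,-3.2,0,0,0,1],[0,0,-4,0,0,0,1],[0,0,-4.8,0,0,0,1],[0,0,-5.6,0,0,0,1],[0,0,-6,0,0,0,1]]

```text
t: 4.58
ee_pos: [0.5666, 0.2882, 0.2338]
orientation: [[0.06, 0.998, 0.0], [0.998, -0.06, 0.001], [0.001, 0.0, -1.0]]
force: [-4.4, -1.3, 8.8]
grip_width: 0.15
finger_force: 40.2
```

Emit:
move_arm:
  commands:
    - [[0,0,0,0,0,0,1],[0,0,0,0,0,0,0.3],[0,0,0,0,0,0,0.3],[0,0,0,0,0,-2,0.3],[0,0,0,0,0,-4,0],[0,0,0,-2,0,-5.2,0],[0,0,0,-4,0,-5.2,0],[0,0,0,-4,0,-5.2,0]]

```text
t: 5.58
ee_pos: [0.5607, 0.1841, 0.3639]
orientation: [[0.069, 0.998, 0.002], [0.998, -0.069, 0.001], [0.001, 0.002, -1.0]]
force: [-0.1, 0.2, -0.3]
grip_width: 0.999
finger_force: 0.0
```

```bash
python3 plan.py .567 .2877 .36 86
python3 - <<'E'
from rack import *
im,k=shot('wrist','w2.png'); print(redbar(im,k)); o=sensors.get_obs();print(o['ee_pos'])
import pickle; pickle.dump(k,open('k2.pkl','wb'))
E
```

```text
5.575 [0.5607 0.1841 0.3639] yaw 86.07 [-0.8   0.19  0.44  1.62 -0.08  1.35 -0.41]
[0.567, 0.2877, 0.36, 86.0] [0.01, -0.0, 0.01, 4.15, -0.03, 0.16]
(array([0.56625714, 0.28816855]), np.float64(86.25165130638264), np.float64(0.050493350725666956), array([256. ,  74.5], dtype=float32))
[0.56039564 0.1866038  0.36333449]
```

View pics/w2.png

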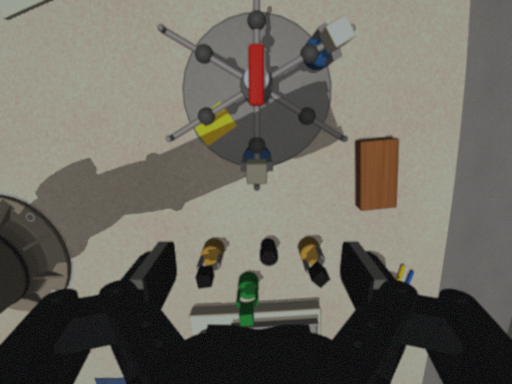

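The picture now shows the yellow plate at (215,125) with an empty hook almost above it, tip at (170,139). The bench weights are at (212,255) and (310,250). I'll fit the plate and the weights.

Run:
```python
from rack import *
import pickle
np.set_printoptions(precision=4,suppress=True)
im=cv2.imread('pics/w2.png')[:,:,::-1].copy(); k=pickle.load(open('k2.pkl','rb'))
h=cv2.cvtColor(im,cv2.COLOR_RGB2HSV); m=cv2.inRange(h,(23,140,40),(35,255,255)); m[:,260:]=0;m[200:]=0
c=np.vstack([c for c in cv2.findContours(m,0,2)[0] if cv2.contourArea(c)>5]).reshape(-1,2)
q=atz('wrist',c,.019,k)[:,:2]; r=cv2.minAreaRect((q*1000).astype(np.float32)); print(r)
d=np.array(r[0])/1000-[.567,.2878]; print('bay ang',np.degrees(np.arctan2(d[1],d[0])),np.hypot(*d))
fo=[atz('wrist',p,.018,k)[:,:2] for p in ([(184,88),(330,88)],[(256,12),(256,165)])]
print(fo, 'tip',[ (np.degrees(np.arctan2(*(t-[.567,.2878])[::-1])),np.hypot(*(t-[.567,.2878]))) for t in atz('wrist',[(170,139),(345,138),(161,28),(257,187)],.178,k)[:,:2]])
```

```text
((489.3621520996094, 237.588134765625), (64.20648193359375, 37.451595306396484), 28.19377899169922)
bay ang -147.10744599235755 0.09246008239732009
[array([[0.4425, 0.3065],
       [0.6929, 0.2891]]), array([[0.5743, 0.4156],
       [0.5564, 0.1638]])] tip [(np.float64(-153.75417322176352), np.float64(0.12403625054201557)), (np.float64(-33.451311851548304), np.float64(0.12455347232856115)), (np.float64(146.0100895305284), np.float64(0.12538444755603226)), (np.float64(-94.0054675645185), np.float64(0.12373335935897997))]
```

Run:
```python
from rack import *
np.set_printoptions(precision=4,suppress=True)
A=np.array([.567,.2878])
for n,f,(x0,x1,y0,y1) in(('side','side0',(150,200,190,225)),('scene','scene0',(275,320,185,215))):
    k=K(n); im=cv2.imread('pics/%s.png'%f); h=cv2.cvtColor(im,cv2.COLOR_BGR2HSV); m=np.zeros(h.shape[:2],np.uint8); m[y0:y1,x0:x1]=cv2.inRange(h,(18,120,40),(36,255,255))[y0:y1,x0:x1]
    c=np.vstack([c for c in cv2.findContours(m,0,2)[0]]).reshape(-1,2)
    q=atz(n,c,.019,k)[:,:2]; r=cv2.minAreaRect((q*1000).astype(np.float32)); d=np.array(r[0])/1000-A
    print(n,r,'ang',np.degrees(np.arctan2(d[1],d[0]))%360,np.hypot(*d), cv2.boundingRect(c))
a=cv2.imread('pics/w2.png')[80:165,150:280];b=cv2.imread('pics/side0.png')[185:225,150:210];c=cv2.imread('pics/scene0.png')[180:220,270:330]
R=lambda i,s:cv2.resize(i,s,interpolation=cv2.INTER_CUBIC)
cv2.imwrite('pics/crop3.png',np.hstack([R(a,(400,262)),np.vstack([R(b,(196,131)),R(c,(196,131))])]))
```

```text
side ((487.88287353515625, 241.28280639648438), (65.17699432373047, 48.96426010131836), 30.09575653076172) ang 210.4535495497774 0.09177891370462514 (168, 198, 24, 17)
scene ((483.80743408203125, 242.78248596191406), (63.57921600341797, 48.73384475708008), 30.506927490234375) ang 208.41889450530758 0.09459164653490724 (283, 193, 24, 13)
```

View pics/crop3.png

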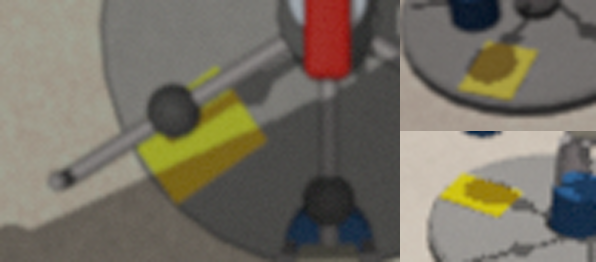

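```bash
python3 plan.py .5667 .288 .233 86.2 .458 -.009 .30 90
```

```text
5.625 [0.5604 0.1866 0.3633] yaw 86.22 [-0.8   0.19  0.44  1.62 -0.08  1.35 -0.41]
[0.5667, 0.288, 0.233, 86.2] [0.0, -0.0, 0.0, 4.06, -0.02, 5.22]
[0.458, -0.009, 0.3, 90.0] [0.0, -0.0, -0.38, -8.08, -3.57, 2.52]
```

Emit:
move_arm:
  commands:
    - [[0,0,0,2.4,0,0,0.3],[0,0,0,4.06,0,0,0.3],[0,0,0,4.06,0,2.5,0.3],[0,0,0,4.06,0,4,0.3],[0,0,0,4.06,0,5.2,0.3],[0,0,0,4.06,0,5.2,0.3],[0,0,0,4.06,0,5.2,1],[0,0,0,4.06,0,5.2,1]]

```text
t: 6.62
ee_pos: [0.5672, 0.2902, 0.2341]
orientation: [[0.063, 0.998, 0.002], [0.998, -0.063, 0.001], [0.001, 0.001, -1.0]]
force: [-0.7, -0.6, -0.1]
grip_width: 0.282
finger_force: 0.0
```

Emit:
move_arm:
  commands:
    - [[0,0,0,0,0,0,1],[0,0,0,0,0,0,1],[0,0,-0.17,0,0,0,1],[0,0,-0.34,0,0,0,1],[0,0,-0.34,0,0,0,1],[0,0,-0.34,0,0,0,1],[0,0,-0.34,0,0,0,0.3],[0,0,-0.34,0,0,0,0.3]]

```text
t: 7.62
ee_pos: [0.5668, 0.2897, 0.233]
orientation: [[0.004, 1.0, 0.001], [1.0, -0.004, 0.0], [0.0, 0.001, -1.0]]
force: [0.6, 0.7, 0.3]
grip_width: 0.568
finger_force: 0.0
```

Emit:
move_arm:
  commands:
    - [[0,0,0,0,0,-2,0.3],[0,0,0,0,0,-4,0],[0,0,0,-2,-0.9,-4,0],[0,0,0,-4,-1.8,-4,0],[0,0,0,-6,-2.7,-4,0],[0,0,0,-8,-3.5,-4,0],[0,0,0,-10,-4.3,-4,0],[0,0,0,-12,-4.3,-4,0]]

```text
t: 8.62
ee_pos: [0.4569, -0.0115, 0.3331]
orientation: [[0.004, 1.0, 0.001], [1.0, -0.004, 0.001], [0.001, 0.001, -1.0]]
force: [0.7, -0.0, 0.6]
grip_width: 1.001
finger_force: 0.0
```

```bash
python3 plan.py .458 -.06 .30 90
python3 - <<'E'
from rack import *
im,k=shot('wrist','w3.png'); o=sensors.get_obs();print(o['ee_pos'])
import pickle; pickle.dump(k,open('k3.pkl','wb'))
E
```

```text
8.625 [ 0.4569 -0.0115  0.3331] yaw 89.8 [-0.69 -0.08  0.54  1.93  0.04  1.28 -0.16]
[0.458, -0.06, 0.3, 90.0] [0.0, -0.01, -0.02, -1.94, 0.05, 1.32]
[ 0.45705546 -0.01789095  0.33335843]
```

View pics/w3.png

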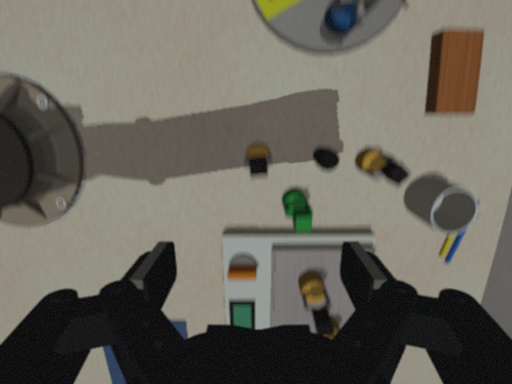

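The picture shows bench weights with grips at (258,165) and (395,172), pan weights near (315,300) and behind the finger, the green look-alike at (295,205), and the eyepiece at (326,158). I'll zoom in for the bail yaw.

Run:
```python
import cv2,numpy as np
w=cv2.imread('pics/w3.png');s=cv2.imread('pics/side0.png');c=cv2.imread('pics/scene0.png')
R=lambda i:cv2.resize(i,(260,260),interpolation=cv2.INTER_CUBIC)
T=[w[130:180,235:285],w[135:195,350:410],w[265:335,285:355],s[220:272,203:255],s[188:240,257:309],s[235:291,295:351],s[250:306,345:401],c[180:230,192:242],c[215:265,217:267]]
r=[np.hstack([R(t) for t in T[i:i+3]]) for i in(0,3,6)]
cv2.imwrite('pics/crop4.png',cv2.resize(np.vstack(r),(600,600)))
```

```text
(no output)
```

View pics/crop4.png

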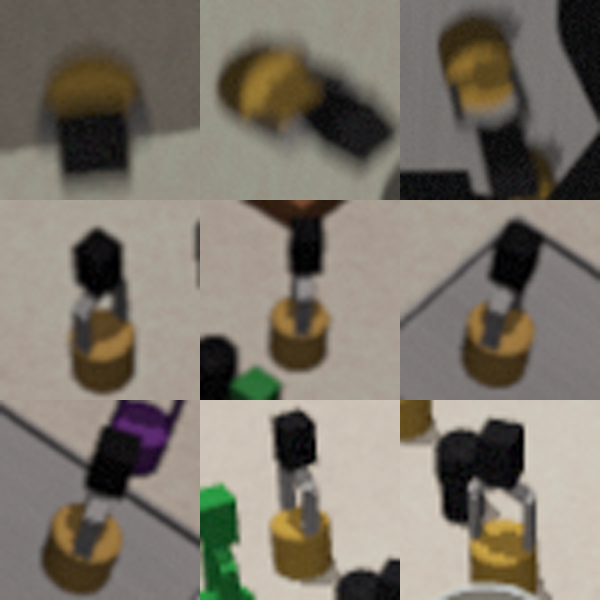

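```bash
python3 - <<'E'
from h import *
import pickle
k=pickle.load(open('k3.pkl','rb'))
print(atz('wrist',[(258.3,167),(398.5,176)],.126,k), atz('wrist',[(258,150.5),(372,160)],.02,k))
E
python3 plan.py .459 -.008 .20 90 .459 -.008 .094 90
```

```text
[[ 0.45753569 -0.00910983  0.126     ]
 [ 0.64947192 -0.02184784  0.126     ]] [[ 0.45737838 -0.00089526  0.02      ]
 [ 0.65380133 -0.01731177  0.02      ]]
8.675 [ 0.4571 -0.0179  0.3334] yaw 89.45 [-0.68 -0.08  0.55  1.93  0.04  1.28 -0.15]
[0.459, -0.008, 0.2, 90.0] [0.01, -0.0, -0.06, 0.39, 0.07, 5.33]
[0.459, -0.008, 0.094, 90.0] [0.01, -0.0, -0.06, 0.39, 0.06, 9.57]
```

Emit:
move_arm:
  commands:
    - [[0,0,0,0.4,0.05,2.4,0.2],[0,0,0,0.4,0.05,4.8,0.2],[0,0,0,0.4,0.05,7,0.2],[0,0,0,0.4,0.05,8.6,0.2],[0,0,0,0.4,0.05,9.5,0.2],[0,0,0,0.4,0.05,9.5,0.2],[0,0,0,0.4,0.05,9.5,1],[0,0,0,0.4,0.05,9.5,1]]
  squeeze: 60

```text
t: 9.68
ee_pos: [0.46, 0.0003, 0.0963]
orientation: [[0.004, 1.0, 0.002], [1.0, -0.004, 0.001], [0.001, 0.002, -1.0]]
force: [0.4, -0.9, 0.0]
grip_width: 0.378
finger_force: 0.0
```

Emit:
move_arm:
  commands:
    - [[0,0,0,0,0,0,1],[0,0,0,0,0,0,1],[0,0,0,0,0,0,1],[0,0,0,0,0,-1,1],[0,0,0,0,0,-2.4,1],[0,0,0,0,0,-4.8,1],[0,0,0,0,0,-4.8,1],[0,0,0,0,0,-4.8,1]]

```text
t: 10.68
ee_pos: [0.4587, 0.0003, 0.2147]
orientation: [[0.003, 1.0, -0.0], [1.0, -0.003, 0.001], [0.001, -0.0, -1.0]]
force: [-0.1, 0.3, -5.8]
grip_width: 0.258
finger_force: 60.3
```

```bash
python3 plan.py .41 .197 .21 29.5; python3 -c "
from h import *
shot('scene','s4.png');shot('side','d4.png')
a=cv2.imread('pics/d4.png')[120:290,120:400];b=cv2.imread('pics/scene0.png')
b=cv2.imread('pics/s4.png')[130:270,90:380]
cv2.imwrite('pics/c4.png',np.vstack([cv2.resize(a,(480,290)),cv2.resize(b,(480,232))]))"
```

```text
10.675 [4.587e-01 3.000e-04 2.147e-01] yaw 89.8 [-0.71  0.05  0.59  2.09 -0.03  1.01 -0.1 ]
[0.41, 0.197, 0.21, 29.5] [-0.0, -0.0, 6.03, 7.86, -1.98, 0.19]
```

View pics/c4.png

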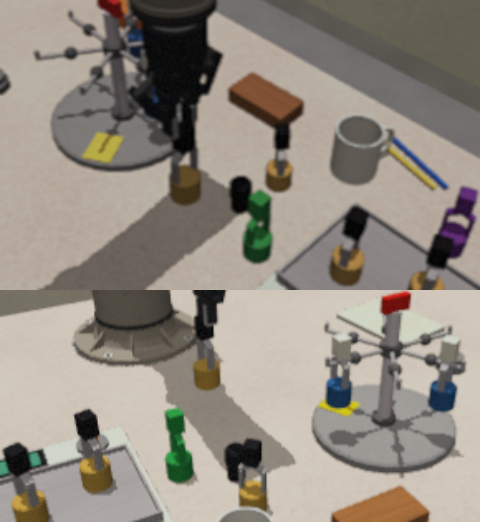

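The weight is in the grip (fingers at 24 mm) and the empty hook's shadow runs along the yellow plate at c4 (103,148). Next I move to the bay's outer side.

Emit:
move_arm:
  commands:
    - [[0,0,0.8,1,-0.3,0,1],[0,0,1.6,2,-0.5,0,1],[0,0,2.4,3,-0.8,0,1],[0,0,3.2,4,-1,0,1],[0,0,4,5,-1.2,0,1],[0,0,4.8,6,-1.5,0,1],[0,0,5.5,7,-1.6,0,1],[0,0,6,8.1,-1.65,0,1]]

```text
t: 11.78
ee_pos: [0.418, 0.203, 0.2137]
orientation: [[0.87, 0.493, -0.002], [0.493, -0.87, -0.002], [-0.003, 0.001, -1.0]]
force: [0.9, 0.3, -5.0]
grip_width: 0.26
finger_force: 60.3
```

Emit:
move_arm:
  commands:
    - [[0,0,0,0,0,0,1],[0,0,0,0,0,0,1]]

```text
t: 12.02
ee_pos: [0.4184, 0.2019, 0.2141]
orientation: [[0.868, 0.497, -0.002], [0.497, -0.868, -0.002], [-0.002, 0.001, -1.0]]
force: [0.6, -0.3, -5.0]
grip_width: 0.255
finger_force: 60.3
```

```bash
python3 plan.py .419 .2041 .213 29.5 .4852 .2415 .213 29.5
```

```text
12.025 [0.4184 0.2019 0.2141] yaw 29.81 [-0.98  0.07  0.41  2.07 -0.03  1.01 -1.6 ]
[0.419, 0.2041, 0.213, 29.5] [0.0, 0.01, 0.03, 0.07, -0.06, 0.04]
[0.4852, 0.2415, 0.213, 29.5] [0.0, 0.01, 0.03, 3.11, -0.05, 0.04]
```

Emit:
move_arm:
  commands:
    - [[0,0,0,0.6,-0.05,0,1],[0,0,0,1.2,-0.05,0,1],[0,0,0,1.8,-0.05,0,1],[0,0,0,2.4,-0.05,0,1],[0,0,0,3.1,-0.05,0,1],[0,0,0,3.1,-0.05,0,1]]

```text
t: 12.78
ee_pos: [0.4859, 0.2426, 0.2143]
orientation: [[0.868, 0.497, -0.001], [0.497, -0.868, -0.001], [-0.002, 0.001, -1.0]]
force: [-0.4, 0.3, -9.2]
grip_width: 0.256
finger_force: 60.1
```

```bash
python3 plan.py .4852 .2415 .182 29.5; python3 -c "
from h import *
shot('scene','s5.png');shot('side','d5.png')
a=cv2.imread('pics/d5.png')[90:230,110:250]
b=cv2.imread('pics/s5.png')[110:230,260:380]
cv2.imwrite('pics/c5.png',np.hstack([cv2.resize(a,(380,380)),cv2.resize(b,(380,380))]))"
```

```text
12.775 [0.4859 0.2426 0.2143] yaw 29.78 [-0.95  0.22  0.42  1.92 -0.1   1.03 -1.53]
[0.4852, 0.2415, 0.182, 29.5] [0.0, 0.01, 0.03, -0.05, 0.02, 1.29]
```

View pics/c5.png

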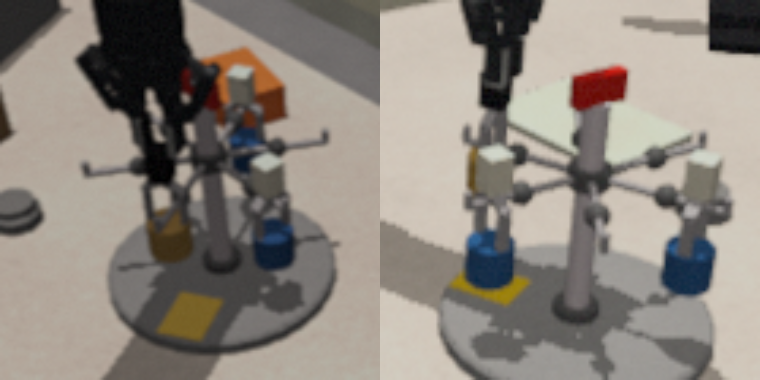

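The hook passes through the brass bail, with its upturned end in front at (160,220) in the left half. Now I lower.

Emit:
move_arm:
  commands:
    - [[0,0,0,0,0,0.4,1],[0,0,0,0,0,0.7,1],[0,0,0,0,0,1,1],[0,0,0,0,0,1.15,1],[0,0,0,0,0,1.15,1]]

```text
t: 13.5
ee_pos: [0.4853, 0.2422, 0.1862]
orientation: [[0.868, 0.497, -0.0], [0.497, -0.868, -0.0], [-0.0, 0.0, -1.0]]
force: [-0.4, -0.2, -4.8]
grip_width: 0.256
finger_force: 60.4
```

Emit:
move_arm:
  commands:
    - [[0,0,0,0,0,0.1,1],[0,0,0,0,0,0.2,1],[0,0,0,0,0,0.2,1]]

```text
t: 13.88
ee_pos: [0.4867, 0.2429, 0.183]
orientation: [[0.868, 0.496, 0.003], [0.496, -0.868, 0.002], [0.003, -0.0, -1.0]]
force: [-2.0, -1.7, 15.1]
grip_width: 0.263
finger_force: 62.4
```

Contact (the force reversed). Release and lift.

Emit:
move_arm:
  commands:
    - [[0,0,0,0,0,0,0.5],[0,0,0,0,0,0,0.5],[0,0,0,0,0,0,0.5],[0,0,0,0,0,-1,0.5],[0,0,0,0,0,-2,0.5],[0,0,0,0,0,-4,0.5],[0,0,0,0,0,-4,0]]

```text
t: 14.75
ee_pos: [0.487, 0.2431, 0.2847]
orientation: [[0.868, 0.497, 0.004], [0.496, -0.868, 0.004], [0.005, -0.001, -1.0]]
force: [0.2, 0.3, 0.4]
grip_width: 0.694
finger_force: 0.0
```

```bash
python3 plan.py .567 .2885 .32 89.5 ; python3 -c "
from h import *
shot('scene','s6.png');shot('side','d6.png')
a=cv2.imread('pics/d6.png')[90:230,110:250]
b=cv2.imread('pics/s6.png')[110:230,260:380]
cv2.imwrite('pics/c6.png',np.hstack([cv2.resize(a,(380,380)),cv2.resize(b,(380,380))]))"
```

```text
14.75 [0.487  0.2431 0.2847] yaw 29.77 [-0.97  0.15  0.43  1.83 -0.07  1.17 -1.56]
[0.567, 0.2885, 0.32, 89.5] [0.01, -0.03, -5.97, 3.69, 0.01, -1.39]
```

View pics/c6.png

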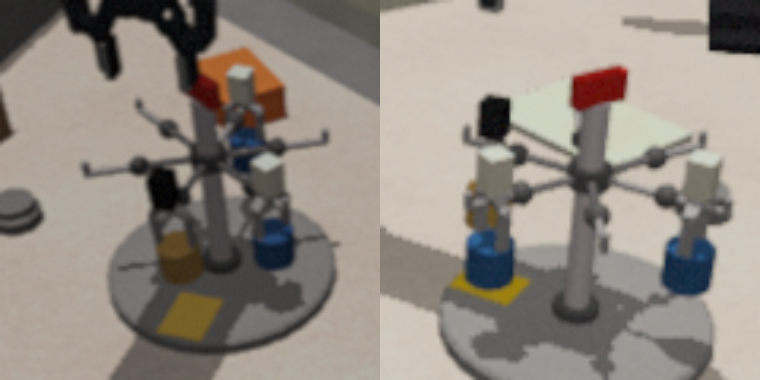

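The weight hangs on the bay hook, left half (178,230). Next I turn the knob by 60°.

Emit:
move_arm:
  commands:
    - [[0,0,-0.8,0,0,-1.4,0],[0,0,-1.6,0.8,0,-1.4,0],[0,0,-2.4,1.6,0,-1.4,0],[0,0,-3.2,2.4,0,-1.4,0],[0,0,-4,3.2,0,-1.4,0],[0,0,-4.8,3.68,0,-1.4,0],[0,0,-5.6,3.68,0,-1.4,0.2],[0,0,-5.97,3.68,0,-1.4,0.3]]

```text
t: 15.85
ee_pos: [0.565, 0.2878, 0.3145]
orientation: [[0.006, 1.0, -0.002], [1.0, -0.006, -0.002], [-0.002, -0.002, -1.0]]
force: [-0.1, -0.5, 1.3]
grip_width: 0.694
finger_force: 0.0
```

Emit:
move_arm:
  commands:
    - [[0,0,0,0,0,1.2,0.3],[0,0,0,0,0,2.4,0.3],[0,0,0,0,0,3.4,0.3],[0,0,0,0,0,3.5,0.3],[0,0,0,0,0,3.5,0.6],[0,0,0,0,0,3.5,1],[0,0,0,0,0,3.5,1],[0,0,0,0,0,3.5,1]]

```text
t: 16.85
ee_pos: [0.5664, 0.2882, 0.2301]
orientation: [[0.009, 1.0, 0.003], [1.0, -0.009, 0.001], [0.001, 0.003, -1.0]]
force: [5.2, 0.9, 2.4]
grip_width: 0.147
finger_force: 60.3
```

```bash
python3 plan.py .567 .288 .232 89.5 .567 .288 .232 149.5; python3 -c "
from plant import sensors;o=sensors.get_obs();print(o['force'],o['finger_force'],o['grip_width'])"
```

```text
16.85 [0.5664 0.2882 0.2301] yaw 89.46 [-0.81  0.35  0.3   1.69 -0.12  1.11 -0.48]
[0.567, 0.288, 0.232, 89.5] [0.01, -0.01, -0.0, -0.01, 0.02, -0.08]
[0.567, 0.288, 0.232, 149.5] [0.02, 0.0, -6.0, -0.01, 0.02, -0.08]
[5.19106346 0.9432772  2.40363895] 60.293508768081665 0.14706749805445488
```

Emit:
move_arm:
  commands:
    - [[0,0,-0.5,0,0,0,1],[0,0,-1.3,0,0,0,1],[0,0,-2.2,0,0,0,1],[0,0,-3.1,0,0,0,1],[0,0,-4,0,0,0,1],[0,0,-4.9,0,0,0,1],[0,0,-5.6,0,0,0,1],[0,0,-6,0,0,0,1]]

```text
t: 17.85
ee_pos: [0.5656, 0.2877, 0.2301]
orientation: [[-0.863, 0.506, 0.001], [0.506, 0.863, 0.0], [-0.001, 0.001, -1.0]]
force: [-2.2, -2.8, 7.2]
grip_width: 0.145
finger_force: 61.0
```

Emit:
move_arm:
  commands:
    - [[0,0,0,0,0,0,1],[0,0,0,0,0,0,1],[0,0,0,0,0,0,0.3],[0,0,0,0,0,0,0.3],[0,0,0,0,0,-2,0.3],[0,0,0,0,0,-4,0],[0,0,0,0,0,-4.5,0],[0,0,0,0,0,-4.5,0]]

```text
t: 18.85
ee_pos: [0.5654, 0.2882, 0.3418]
orientation: [[-0.861, 0.508, 0.001], [0.508, 0.861, 0.001], [-0.0, 0.001, -1.0]]
force: [0.4, 0.1, -1.3]
grip_width: 0.999
finger_force: 0.0
```

```bash
python3 plan.py .651 -.09 .33 128 .651 -.02 .12 128
```

```text
18.85 [0.5654 0.2882 0.3418] yaw 149.49 [-0.67  0.28  0.12  1.54 -0.03  1.33  0.5 ]
[0.651, -0.09, 0.33, 128.0] [0.01, 0.0, 2.15, -10.63, -11.29, 0.46]
[0.651, -0.02, 0.12, 128.0] [0.01, 0.0, 2.15, -9.21, -8.89, 8.87]
```

Emit:
move_arm:
  commands:
    - [[0,0,0.5,-2,-2,0,0],[0,0,1,-4,-4,0,0],[0,0,1.6,-6,-6,0.5,0],[0,0,2.15,-8,-8,1,0],[0,0,2.15,-10,-10,2,0],[0,0,2.15,-11,-11,3,0],[0,0,2.15,-11.5,-10.5,3,0],[0,0,2.15,-11.5,-10.5,3,0]]

```text
t: 19.85
ee_pos: [0.679, -0.0862, 0.2628]
orientation: [[-0.613, 0.79, -0.005], [0.79, 0.613, -0.001], [0.002, -0.004, -1.0]]
force: [-0.2, 0.4, -0.5]
grip_width: 0.999
finger_force: 0.0
```

```bash
python3 - <<'E'
from rack import *
im,k=shot('wrist','w7.png')
P=[[.651,-.02,.126],[.651,-.02,.0]]; print(proj('wrist',P,k))
cv2.imwrite('pics/w7.png',cv2.cvtColor(im,cv2.COLOR_RGB2BGR))
import pickle; pickle.dump(k,open('k7.pkl','wb'))
E
python3 plan.py .651 -.02 .12 128
```

```text
[[275.91341923 115.62210797]
 [270.92733351 114.75981292]]
19.9 [ 0.6789 -0.0847  0.2638] yaw 127.9 [-0.21  0.42  0.34  1.53 -0.14  1.22  0.81]
[0.651, -0.02, 0.12, 128.0] [-0.02, -0.01, -0.01, 2.71, 0.73, 5.76]
```

View pics/w7.png

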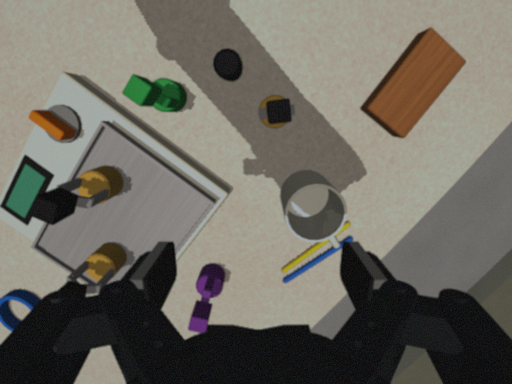

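The wrist picture shows the grip top at (279,110), nearly aligned with the picture. I'll measure its angle.

Run:
```python
from rack import *
import pickle
k=pickle.load(open('k7.pkl','rb')); im=cv2.imread('pics/w7.png')
def grip(cx,cy,w=22,z=.124,t=45):
    g=im.max(2); m=np.zeros_like(g); m[cy-w:cy+w,cx-w:cx+w]=(g[cy-w:cy+w,cx-w:cx+w]<t)*255
    c=max(cv2.findContours(m,0,2)[0],key=cv2.contourArea); r=cv2.minAreaRect((atz('wrist',c.reshape(-1,2),z,k)[:,:2]*1000).astype(np.float32)); print(t,r)
for t in(35,45,60): grip(279,110,t=t)
print(atz('wrist',[(279,110.5)],.126,k),atz('wrist',[(273,111.5)],.04,k))
```

```text
35 ((650.1167602539062, -14.752738952636719), (23.050182342529297, 21.761249542236328), 44.23445510864258)
45 ((650.237548828125, -14.613651275634766), (24.065031051635742, 22.43468475341797), 44.91855239868164)
60 ((650.1468505859375, -14.89620590209961), (25.048770904541016, 23.283674240112305), 43.004337310791016)
[[ 0.65030386 -0.01405186  0.126     ]] [[ 0.64909962 -0.01581926  0.04      ]]
```

```bash
python3 plan.py .650 -.015 .095 134
```

```text
19.9 [ 0.6789 -0.0847  0.2638] yaw 127.9 [-0.21  0.42  0.34  1.53 -0.14  1.22  0.81]
[0.65, -0.015, 0.095, 134.0] [-0.02, -0.01, -0.61, 2.9, 0.82, 6.76]
```

Emit:
move_arm:
  commands:
    - [[0,0,-0.6,1.5,0.4,0,0],[0,0,-0.6,2.9,0.8,0.5,0],[0,0,-0.6,2.9,0.8,2,0.2],[0,0,-0.6,2.9,0.8,4,0.2],[0,0,-0.6,2.9,0.8,5.8,0.2],[0,0,-0.6,2.9,0.8,6.7,0.2],[0,0,-0.6,2.9,0.8,6.7,0.2],[0,0,-0.6,2.9,0.8,6.7,0.2]]

```text
t: 20.9
ee_pos: [0.6511, -0.0141, 0.1001]
orientation: [[-0.695, 0.719, 0.001], [0.719, 0.695, 0.0], [-0.001, 0.001, -1.0]]
force: [0.4, 0.3, 0.1]
grip_width: 0.799
finger_force: 0.0
```

Emit:
move_arm:
  commands:
    - [[0,0,0,0,0,0,1],[0,0,0,0,0,0,1],[0,0,0,0,0,0,1],[0,0,0,0,0,0,1],[0,0,0,0,0,-1,1],[0,0,0,0,0,-2.4,1],[0,0,0,0,0,-4.8,1],[0,0,0,0,0,-4.8,1]]

```text
t: 21.9
ee_pos: [0.653, -0.015, 0.2236]
orientation: [[-0.694, 0.72, 0.007], [0.72, 0.694, 0.001], [-0.005, 0.006, -1.0]]
force: [0.3, -0.5, -4.9]
grip_width: 0.255
finger_force: 60.1
```

```bash
python3 plan.py .46 0 .213 90 .419 .2041 .213 29.5
```

```text
21.9 [ 0.653  -0.015   0.2236] yaw 133.95 [-0.3   0.38  0.29  1.66 -0.12  1.1   0.8 ]
[0.46, 0.0, 0.213, 90.0] [0.04, 0.01, 4.4, 5.79, -5.14, 0.37]
[0.419, 0.2041, 0.213, 29.5] [0.05, -0.01, 10.45, 12.81, -0.66, 0.36]
```

```bash
python3 plan.py .60 .05 .25 115 .46 .06 .25 70 .419 .2041 .216 29.5
```

```text
21.9 [ 0.653  -0.015   0.2236] yaw 133.95 [-0.3   0.38  0.29  1.66 -0.12  1.1   0.8 ]
[0.6, 0.05, 0.25, 115.0] [0.04, 0.02, 1.9, 3.34, 0.28, -1.07]
[0.46, 0.06, 0.25, 70.0] [0.04, 0.01, 6.4, 7.51, -3.47, -1.11]
[0.419, 0.2041, 0.216, 29.5] [0.05, -0.01, 10.45, 12.81, -0.66, 0.24]
```

Emit:
move_arm:
  commands:
    - [[0,0,0.8,1.5,0.1,-1.1,1],[0,0,1.6,3.3,0.2,-1.1,1],[0,0,2.4,4.3,-0.8,-1.1,1],[0,0,3.2,5.3,-1.7,-1.1,1],[0,0,4,6.3,-2.6,-1.1,1],[0,0,4.9,7.4,-3.5,-1.1,1],[0,0,5.7,7.5,-3.5,-1.1,1],[0,0,6.4,7.5,-3.5,-1.1,1]]

```text
t: 22.9
ee_pos: [0.4566, 0.0596, 0.2457]
orientation: [[0.346, 0.938, -0.001], [0.938, -0.346, 0.0], [-0.0, -0.001, -1.0]]
force: [-1.4, -0.5, -4.3]
grip_width: 0.254
finger_force: 60.2
```

```bash
python3 plan.py .419 .2041 .216 29.5
```

```text
22.9 [0.4566 0.0596 0.2457] yaw 69.77 [-0.62  0.02  0.36  2.04 -0.01  1.08 -0.61]
[0.419, 0.2041, 0.216, 29.5] [-0.0, 0.0, 4.03, 4.9, -3.41, 1.19]
```

Emit:
move_arm:
  commands:
    - [[0,0,0.8,1,-1,0.5,1],[0,0,1.6,2,-1.8,1.1,1],[0,0,2.4,3.2,-2.6,1.15,1],[0,0,3.2,4.4,-3.4,1.15,1],[0,0,4,4.9,-3.4,1.15,1],[0,0,4.03,4.9,-3.4,1.15,1],[0,0,4.03,4.9,-3.4,1.15,1]]

```text
t: 23.78
ee_pos: [0.4194, 0.2027, 0.2171]
orientation: [[0.868, 0.497, -0.001], [0.497, -0.868, -0.001], [-0.001, 0.0, -1.0]]
force: [1.2, -0.5, -3.9]
grip_width: 0.253
finger_force: 60.2
```

```bash
python3 plan.py .419 .2041 .216 29.5 .481 .239 .216 29.5
python3 - <<'E'
from rack import *
im,k=shot('wrist','w8.png'); print(redbar(im,k))
E
```

```text
23.775 [0.4194 0.2027 0.2171] yaw 29.81 [-0.81  0.07  0.23  2.06 -0.02  1.01 -1.62]
[0.419, 0.2041, 0.216, 29.5] [0.0, 0.01, 0.03, 0.02, -0.06, 0.04]
[0.481, 0.239, 0.216, 29.5] [0.0, 0.01, 0.03, 2.86, -0.03, 0.04]Traceback (most recent call last):
  File "<stdin>", line 2, in <module>
  File "rack.py", line 5, in redbar
    c=max(cv2.findContours(m,0,2)[0],key=cv2.contourArea); q=cv2.boxPoints(cv2.minAreaRect(c))
ValueError: max() iterable argument is empty
```

Emit:
move_arm:
  commands:
    - [[0,0,0,0.5,-0.04,0,1],[0,0,0,1,-0.04,0,1],[0,0,0,1.6,-0.04,0,1],[0,0,0,2.2,-0.04,0,1],[0,0,0,2.86,-0.04,0,1],[0,0,0,2.86,-0.04,0,1]]

```text
t: 24.58
ee_pos: [0.4817, 0.2402, 0.2167]
orientation: [[0.869, 0.495, -0.001], [0.495, -0.869, -0.001], [-0.002, 0.001, -1.0]]
force: [1.0, 0.2, -8.8]
grip_width: 0.255
finger_force: 59.9
```

Emit:
move_arm:
  commands:
    - [[0,0,0,0,0,0.4,1],[0,0,0,0,0,0.7,1],[0,0,0,0,0,1,1],[0,0,0,0,0,1.15,1],[0,0,0,0,0,1.15,1]]

```text
t: 25.2
ee_pos: [0.4812, 0.2399, 0.1887]
orientation: [[0.869, 0.495, -0.0], [0.495, -0.869, -0.0], [-0.0, 0.0, -1.0]]
force: [0.3, 0.8, -3.8]
grip_width: 0.254
finger_force: 60.4
```

```bash
python3 -c "
from h import *
print(sensors.get_obs()['force'])
shot('side','d9.png')
a=cv2.imread('pics/d9.png')[90:230,110:250]
cv2.imwrite('pics/c9.png',cv2.resize(a,(420,420)))"
```

```text
[ 0.28240127  0.83375286 -3.77219585]
```

View pics/c9.png

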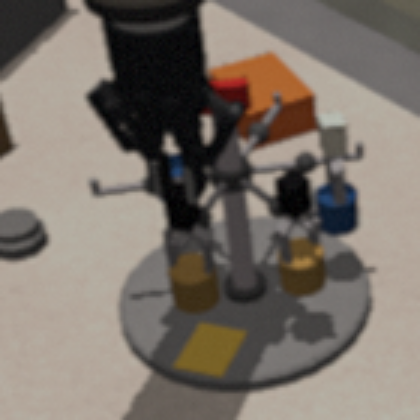

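The held brass weight at (193,275) has its bail over the bay hook, and the first weight hangs at (300,260). That was my last picture, so from here I measure by code only. I keep lowering until contact.

Emit:
move_arm:
  commands:
    - [[0,0,0,0,0,0.1,1],[0,0,0,0,0,0.17,1],[0,0,0,0,0,0.17,1]]

```text
t: 25.62
ee_pos: [0.4824, 0.2407, 0.1866]
orientation: [[0.869, 0.495, 0.002], [0.495, -0.869, 0.002], [0.003, -0.001, -1.0]]
force: [-4.7, -2.2, 20.6]
grip_width: 0.252
finger_force: 63.2
```

Emit:
move_arm:
  commands:
    - [[0,0,0,0,0,0,0.5],[0,0,0,0,0,0,0.5],[0,0,0,0,0,0,0.5],[0,0,0,0,0,-1,0.5],[0,0,0,0,0,-2.5,0.5],[0,0,0,0,0,-5,0.3],[0,0,0,0,0,-5.5,0],[0,0,0,0,0,-5.5,0]]

```text
t: 26.62
ee_pos: [0.4815, 0.2401, 0.3225]
orientation: [[0.869, 0.495, 0.001], [0.495, -0.869, 0.001], [0.001, -0.0, -1.0]]
force: [-0.1, 0.9, 0.4]
grip_width: 1.001
finger_force: 0.0
```

```bash
python3 plan.py .5667 .2882 .32 149.5
python3 - <<'E'
from rack import *
np.set_printoptions(precision=3,suppress=True)
k=K('side'); im=cams.get_image('side'); h=cv2.cvtColor(im,cv2.COLOR_RGB2HSV)
# brass at the bay hook: hanging body centre expected at z=.106, hook centre z .086+.02
print(proj('side',[[.4805,.239,.106]],k)); m=cv2.inRange(h,(12,110,60),(26,255,255)); n,l,s,c=cv2.connectedComponentsWithStats(m)
print([(s[i,4],c[i].round(0).tolist()) for i in range(1,n) if s[i,4]>25 and 130<c[i][0]<400 and c[i][1]>130])
E
```

```text
26.625 [0.4815 0.2401 0.3225] yaw 29.68 [-0.81  0.11  0.25  1.78 -0.03  1.25 -1.6 ]
[0.5667, 0.2882, 0.32, 149.5] [0.01, -0.01, -11.98, 3.91, 0.02, 0.1]
[[174.43  185.012]]
[(np.int32(37), [271.0, 168.0]), (np.int32(187), [210.0, 179.0]), (np.int32(144), [278.0, 179.0]), (np.int32(172), [175.0, 184.0]), (np.int32(276), [180.0, 206.0]), (np.int32(98), [360.0, 218.0]), (np.int32(278), [317.0, 283.0]), (np.int32(289), [367.0, 292.0]), (np.int32(84), [281.0, 303.0])]
```

Emit:
move_arm:
  commands:
    - [[0,0,-0.9,0.5,0,0,0],[0,0,-1.8,1,0,0,0],[0,0,-2.7,1.5,0,0,0],[0,0,-3.6,2,0,0,0],[0,0,-4.5,2.5,0,0,0],[0,0,-5.4,3,0,0,0],[0,0,-6.3,3.5,0,0,0],[0,0,-7.2,3.9,0,0,0]]

```text
t: 27.68
ee_pos: [0.5658, 0.2882, 0.3197]
orientation: [[-0.208, 0.978, -0.003], [0.978, 0.208, -0.002], [-0.001, -0.003, -1.0]]
force: [-0.2, -1.0, -0.2]
grip_width: 1.002
finger_force: 0.0
```

Emit:
move_arm:
  commands:
    - [[0,0,-0.9,0,0,0,0],[0,0,-1.8,0,0,0,0],[0,0,-2.7,0,0,0,0.2],[0,0,-3.6,0,0,0,0.3],[0,0,-4.5,0,0,0,0.3],[0,0,-4.78,0,0,0,0.3],[0,0,-4.78,0,0,0,0.3]]

```text
t: 28.55
ee_pos: [0.5656, 0.2879, 0.3202]
orientation: [[-0.861, 0.508, -0.002], [0.508, 0.861, -0.001], [0.001, -0.002, -1.0]]
force: [-0.3, 0.4, -0.8]
grip_width: 0.7
finger_force: 0.0
```

```bash
python3 plan.py .5667 .2882 .231 149.5
```

```text
28.55 [0.5656 0.2879 0.3202] yaw 149.45 [-0.58  0.29  0.    1.56 -0.    1.29  0.47]
[0.5667, 0.2882, 0.231, 149.5] [-0.01, -0.01, -0.0, -0.04, 0.04, 3.57]
```

Emit:
move_arm:
  commands:
    - [[0,0,0,-0.04,0.04,1.2,0.3],[0,0,0,-0.04,0.04,2.4,0.3],[0,0,0,-0.04,0.04,3.4,0.3],[0,0,0,-0.04,0.04,3.55,0.3],[0,0,0,-0.04,0.04,3.55,0.6],[0,0,0,-0.04,0.04,3.55,1],[0,0,0,-0.04,0.04,3.55,1],[0,0,0,-0.04,0.04,3.55,1]]

```text
t: 29.55
ee_pos: [0.5668, 0.287, 0.2347]
orientation: [[-0.861, 0.509, -0.001], [0.509, 0.861, -0.002], [0.0, -0.002, -1.0]]
force: [-11.5, -10.9, 13.5]
grip_width: 0.141
finger_force: 60.0
```

Emit:
move_arm:
  commands:
    - [[0,0,-0.5,0,0,0,1],[0,0,-1.3,0,0,0,1],[0,0,-2.2,0,0,0,1],[0,0,-3.1,0,0,0,1],[0,0,-4,0,0,0,1],[0,0,-4.9,0,0,0,1],[0,0,-5.6,0,0,0,1],[0,0,-6,0,0,0,1]]

```text
t: 30.55
ee_pos: [0.5668, 0.2874, 0.2346]
orientation: [[-0.869, -0.494, -0.001], [-0.494, 0.869, -0.001], [0.001, -0.001, -1.0]]
force: [-11.7, -9.3, 12.7]
grip_width: 0.146
finger_force: 59.9
```

Emit:
move_arm:
  commands:
    - [[0,0,0,0,0,0,1],[0,0,0,0,0,0,1],[0,0,0,0,0,0,0.3],[0,0,0,0,0,0,0.3],[0,0,0,0,0,-2,0.3],[0,0,0,0,0,-4,0],[0,0,0,0,0,-5,0],[0,0,0,0,0,-5,0]]

```text
t: 31.55
ee_pos: [0.5681, 0.2892, 0.3608]
orientation: [[-0.871, -0.492, 0.003], [-0.492, 0.871, 0.002], [-0.004, 0.0, -1.0]]
force: [0.0, 0.8, 0.1]
grip_width: 1.0
finger_force: 0.0
```

```bash
python3 plan.py .5667 .2882 .231 149.5 .58 -.18 .33 117
python3 - <<'E'
from rack import *
im,k=shot('wrist','w10.png'); print(redbar(im,k))
E
```

```text
31.55 [0.5681 0.2892 0.3608] yaw -150.53 [-0.43  0.28 -0.18  1.49  0.05  1.37  1.47]
[0.5667, 0.2882, 0.231, 149.5] [0.01, 0.02, 6.0, 0.09, -0.01, 5.19]
[0.58, -0.18, 0.33, 117.0] [0.02, 0.02, 9.25, 8.83, -16.57, 1.19]
(array([0.56438882, 0.28643673]), np.float64(29.724580436158224), np.float64(0.05298076663217805), array([256.5, 184. ], dtype=float32))
```

```bash
python3 plan.py .597 -.338 .34 112
```

```text
31.6 [0.5676 0.2888 0.359 ] yaw -150.52 [-0.43  0.28 -0.18  1.49  0.05  1.37  1.47]
[0.597, -0.338, 0.34, 112.0] [0.01, 0.01, 9.75, 11.32, -22.41, 0.74]
```

Emit:
move_arm:
  commands:
    - [[0,0,0.9,1,-2,0.7,0],[0,0,1.8,2,-4,0.7,0],[0,0,2.7,3,-6,0.7,0],[0,0,3.6,4,-8,0.7,0],[0,0,4.5,5,-10,0.7,0],[0,0,5.4,6,-12,0.7,0],[0,0,6.3,7,-14,0.7,0],[0,0,7.2,8,-16,0.7,0]]

```text
t: 32.6
ee_pos: [0.5896, -0.1597, 0.3397]
orientation: [[-0.734, 0.68, -0.001], [0.68, 0.734, 0.0], [0.001, -0.001, -1.0]]
force: [0.6, 0.4, -0.2]
grip_width: 1.0
finger_force: 0.0
```

```bash
python3 plan.py .597 -.338 .34 112
```

```text
32.6 [ 0.5896 -0.1597  0.3397] yaw 137.19 [-0.01  0.24  0.21  1.6  -0.05  1.32  1.03]
[0.597, -0.338, 0.34, 112.0] [-0.01, -0.0, 2.52, -5.06, -5.03, -0.01]
```

Emit:
move_arm:
  commands:
    - [[0,0,0.9,-1.5,-1.5,0,0],[0,0,1.8,-3,-3,0,0],[0,0,2.5,-4.5,-4.5,0,0],[0,0,2.5,-5.05,-5.05,0,0],[0,0,2.5,-5.05,-5.05,0,0],[0,0,2.5,-5.05,-5.05,0,0]]

```text
t: 33.35
ee_pos: [0.5982, -0.3349, 0.3403]
orientation: [[-0.384, 0.923, -0.001], [0.923, 0.384, 0.001], [0.001, -0.0, -1.0]]
force: [-1.0, 0.2, -0.1]
grip_width: 1.002
finger_force: 0.0
```

```bash
cat > grips.py <<'E'
from rack import *
def grips(im,k,zt=.179,t=50):
    g=im.max(2); m=((g<t)*255).astype(np.uint8); n,l,s,c=cv2.connectedComponentsWithStats(m)
    for i in range(1,n):
        if 120<s[i,4]<2500:
            ct=max(cv2.findContours((l==i).astype(np.uint8),0,2)[0],key=cv2.contourArea).reshape(-1,2)
            r=cv2.minAreaRect((atz('wrist',ct,zt,k)[:,:2]*1000).astype(np.float32)); print('dark',s[i].tolist(),c[i].round(),np.round(r[0],1),np.round(r[1],1),round(r[2],1))
    h=cv2.cvtColor(im,cv2.COLOR_RGB2HSV); n,l,s,c=cv2.connectedComponentsWithStats(cv2.inRange(h,(12,110,60),(26,255,255)))
    for i in range(1,n):
        if s[i,4]>60: print('brass',s[i].tolist(),c[i].round(1),atz('wrist',[c[i]],.09,k)[0].round(4))
E
python3 - <<'E'
from grips import *
im,k=shot('wrist','w11.png'); import pickle; pickle.dump(k,open('k11.pkl','wb'))
print(sensors.get_obs()['ee_pos'],proj('wrist',[[.552,-.224,.181],[.588,-.325,.181]],k)); grips(im,k)
E
```

```text
[ 0.59827032 -0.33470439  0.34060057] [[257.60815591  66.70878194]
 [252.89412115 165.54494199]]
dark [222, 46, 25, 29, 626] [234.  60.] [ 526.5 -227. ] [26.1 26.7] 13.4
dark [138, 79, 45, 68, 577] [161. 112.] [ 468.3 -310.1] [67.9 32.9] 89.8
dark [9, 120, 37, 33, 956] [ 27. 136.] [ 325.2 -394.4] [47.9 37.8] 20.7
dark [327, 149, 25, 21, 155] [336. 156.] [ 674.4 -277.7] [29.8 17.1] 57.8
dark [240, 150, 24, 23, 450] [252. 161.] [ 584.7 -321.1] [26.5 25.8] 22.5
dark [341, 162, 25, 19, 178] [351. 170.] [ 697.7 -284.8] [26.4 18.1] 73.0
brass [164, 19, 38, 24, 350] [181.4  29.9] [ 0.4343 -0.2068  0.09  ]
brass [224, 72, 30, 16, 299] [238.7  79.3] [ 0.529  -0.2367  0.09  ]
brass [402, 86, 43, 54, 139] [422.2 111.9] [ 0.7892 -0.1732  0.09  ]
brass [241, 137, 27, 16, 267] [253.8 144.3] [ 0.5823 -0.3116  0.09  ]
```

```bash
python3 plan.py .586 -.324 .152 112.5
```

```text
33.4 [ 0.5983 -0.3347  0.3406] yaw 112.62 [ 0.17  0.38  0.36  1.43 -0.13  1.36  0.92]
[0.586, -0.324, 0.152, 112.5] [0.0, -0.0, 0.01, 0.58, -0.29, 7.54]
```

Emit:
move_arm:
  commands:
    - [[0,0,0,0.55,-0.3,1.5,0],[0,0,0,0.55,-0.3,3.5,0.2],[0,0,0,0.55,-0.3,5.3,0.2],[0,0,0,0.55,-0.3,6.8,0.2],[0,0,0,0.55,-0.3,7.5,0.2],[0,0,0,0.55,-0.3,7.5,0.2],[0,0,0,0.55,-0.3,7.5,0.2]]

```text
t: 34.28
ee_pos: [0.5865, -0.3268, 0.1551]
orientation: [[-0.383, 0.924, 0.002], [0.924, 0.383, -0.001], [-0.001, 0.002, -1.0]]
force: [-0.1, 0.2, -0.0]
grip_width: 0.802
finger_force: 0.0
```

Emit:
move_arm:
  commands:
    - [[0,0,0,0,0,0,1],[0,0,0,0,0,0,1],[0,0,0,0,0,0,1],[0,0,0,0,0,0,1],[0,0,0,0,0,-1,1],[0,0,0,0,0,-2.8,1],[0,0,0,0,0,-5,1],[0,0,0,0,0,-6,1]]

```text
t: 35.28
ee_pos: [0.586, -0.3271, 0.3065]
orientation: [[-0.382, 0.924, 0.003], [0.924, 0.382, -0.001], [-0.002, 0.002, -1.0]]
force: [0.8, -0.4, -5.8]
grip_width: 0.251
finger_force: 60.1
```

```bash
python3 plan.py .47 .0 .29 70 .419 .2041 .216 29.5
```

```text
35.275 [ 0.586  -0.3271  0.3065] yaw 112.46 [ 0.16  0.37  0.35  1.51 -0.13  1.28  0.92]
[0.47, 0.0, 0.29, 70.0] [0.02, 0.01, 4.25, 13.86, 0.71, 0.63]
[0.419, 0.2041, 0.216, 29.5] [0.02, 0.0, 8.3, 22.19, 1.94, 3.58]
```

Emit:
move_arm:
  commands:
    - [[0,0,0.5,1.7,0.1,0,1],[0,0,1,3.4,0.2,0,1],[0,0,1.6,5.2,0.3,0,1],[0,0,2.2,7,0.4,0,1],[0,0,2.8,9,0.5,0,1],[0,0,3.3,10.6,0.6,0,1],[0,0,3.8,12.2,0.7,0,1],[0,0,4.25,13.9,0.7,0,1]]

```text
t: 36.28
ee_pos: [0.4681, 0.0023, 0.3032]
orientation: [[0.345, 0.939, -0.0], [0.939, -0.345, -0.0], [-0.0, -0.0, -1.0]]
force: [0.7, 0.4, -6.0]
grip_width: 0.258
finger_force: 60.1
```

```bash
python3 plan.py .419 .2041 .216 29.5
```

```text
36.275 [0.4681 0.0023 0.3032] yaw 69.81 [-0.35 -0.01  0.21  1.94  0.    1.21 -0.5 ]
[0.419, 0.2041, 0.216, 29.5] [-0.0, 0.0, 4.03, 6.9, -4.63, 3.49]
```

Emit:
move_arm:
  commands:
    - [[0,0,0.7,1.2,-0.8,0.5,1],[0,0,1.4,2.4,-1.6,1.2,1],[0,0,2.1,3.6,-2.4,2,1],[0,0,2.8,4.8,-3.2,2.7,1],[0,0,3.5,6,-4,3.3,1],[0,0,4.03,6.9,-4.63,3.48,1],[0,0,4.03,6.9,-4.63,3.48,1],[0,0,4.03,6.9,-4.63,3.48,1]]

```text
t: 37.28
ee_pos: [0.4193, 0.2023, 0.2163]
orientation: [[0.869, 0.496, -0.0], [0.496, -0.869, -0.001], [-0.001, 0.0, -1.0]]
force: [-0.3, -0.0, -4.5]
grip_width: 0.253
finger_force: 60.1
```

```bash
python3 plan.py .419 .2041 .216 29.5 .4815 .2395 .216 29.5
```

```text
37.275 [0.4193 0.2023 0.2163] yaw 29.71 [-0.59  0.08 -0.    2.05  0.    1.01 -1.64]
[0.419, 0.2041, 0.216, 29.5] [0.0, 0.0, 0.02, 0.03, -0.07, 0.01]
[0.4815, 0.2395, 0.216, 29.5] [0.0, 0.0, 0.02, 2.9, -0.06, 0.01]
```

Emit:
move_arm:
  commands:
    - [[0,0,0,0.5,-0.06,0,1],[0,0,0,1,-0.06,0,1],[0,0,0,1.6,-0.06,0,1],[0,0,0,2.2,-0.06,0,1],[0,0,0,2.88,-0.06,0,1],[0,0,0,2.88,-0.06,0,1]]

```text
t: 38.02
ee_pos: [0.4815, 0.2401, 0.2152]
orientation: [[0.869, 0.495, -0.002], [0.495, -0.869, -0.001], [-0.002, 0.0, -1.0]]
force: [2.8, 2.4, -20.0]
grip_width: 0.252
finger_force: 59.3
```

Emit:
move_arm:
  commands:
    - [[0,0,0,0,0,0.4,1],[0,0,0,0,0,0.7,1],[0,0,0,0,0,1,1],[0,0,0,0,0,1.13,1],[0,0,0,0,0,1.13,1]]

```text
t: 38.65
ee_pos: [0.481, 0.2398, 0.188]
orientation: [[0.869, 0.495, -0.0], [0.495, -0.869, -0.0], [-0.0, 0.0, -1.0]]
force: [0.1, -0.9, -4.2]
grip_width: 0.256
finger_force: 61.0
```

Emit:
move_arm:
  commands:
    - [[0,0,0,0,0,0.1,1],[0,0,0,0,0,0.17,1],[0,0,0,0,0,0.17,1]]

```text
t: 39.02
ee_pos: [0.4821, 0.2405, 0.1857]
orientation: [[0.869, 0.495, 0.002], [0.495, -0.869, 0.002], [0.003, -0.0, -1.0]]
force: [-4.0, -1.5, 17.0]
grip_width: 0.255
finger_force: 63.6
```

Emit:
move_arm:
  commands:
    - [[0,0,0,0,0,0,0.5],[0,0,0,0,0,0,0.5],[0,0,0,0,0,0,0.5],[0,0,0,0,0,-1,0.5],[0,0,0,0,0,-2.5,0.5],[0,0,0,0,0,-5,0.3],[0,0,0,0,0,-5.5,0],[0,0,0,0,0,-5.5,0]]

```text
t: 40.02
ee_pos: [0.4813, 0.24, 0.3218]
orientation: [[0.869, 0.495, 0.001], [0.495, -0.869, 0.001], [0.001, -0.0, -1.0]]
force: [0.3, -0.8, -1.4]
grip_width: 0.996
finger_force: 0.0
```

```bash
python3 plan.py .5667 .2882 .32 29.6
cat > side.py <<'E'
from rack import *
k=K('side'); im=cams.get_image('side'); h=cv2.cvtColor(im,cv2.COLOR_RGB2HSV)
A=np.array([.567,.2878])
for n,lo,hi in(('brass',(12,110,60),(26,255,255)),('blue',(100,110,40),(118,255,255))):
    N,l,s,c=cv2.connectedComponentsWithStats(cv2.inRange(h,lo,hi)); print(n,[(int(s[i,4]),c[i].round(0).tolist()) for i in range(1,N) if s[i,4]>25 and 130<c[i][0]<400 and c[i][1]>120])
for i in range(6): 
    a=np.radians(209.5+60*i); print(209+60*i,proj('side',[[*(A+.1*np.array([np.cos(a),np.sin(a)])),.106]],k).round(0))
E
python3 side.py
```

```text
40.025 [0.4813 0.24   0.3218] yaw 29.68 [-0.59  0.12  0.01  1.77 -0.    1.25 -1.63]
[0.5667, 0.2882, 0.32, 29.6] [-0.0, -0.01, 0.01, 3.92, 0.02, 0.08]
brass [(123, [220.0, 159.0]), (194, [211.0, 179.0]), (92, [277.0, 177.0]), (182, [176.0, 184.0]), (278, [180.0, 206.0]), (100, [360.0, 218.0]), (279, [317.0, 283.0]), (84, [280.0, 303.0])]
blue [(58, [200.0, 141.0]), (137, [153.0, 169.0]), (86, [365.0, 216.0])]
209 [[174. 185.]]
269 [[210. 180.]]
329 [[222. 159.]]
389 [[201. 145.]]
449 [[168. 150.]]
509 [[154. 169.]]
```

Emit:
move_arm:
  commands:
    - [[0,0,0,2,0,0,0.3],[0,0,0,3.9,0,0,0.3],[0,0,0,3.9,0,1.2,0.3],[0,0,0,3.9,0,2.5,0.3],[0,0,0,3.9,0,3.5,0.3],[0,0,0,3.9,0,3.6,0.3],[0,0,0,3.9,0,3.6,1],[0,0,0,3.9,0,3.6,1]]

```text
t: 41.08
ee_pos: [0.5662, 0.2884, 0.2323]
orientation: [[0.869, 0.495, 0.001], [0.495, -0.869, 0.001], [0.001, -0.0, -1.0]]
force: [-1.4, -0.3, 0.3]
grip_width: 0.286
finger_force: 0.0
```

Emit:
move_arm:
  commands:
    - [[0,0,0,0,0,0,1],[0,0,0,0,0,0,1],[0,0,-0.5,0,0,0,1],[0,0,-1.3,0,0,0,1],[0,0,-2.2,0,0,0,1],[0,0,-3.1,0,0,0,1],[0,0,-4,0,0,0,1],[0,0,-4.9,0,0,0,1]]

```text
t: 42.08
ee_pos: [0.5666, 0.2875, 0.2326]
orientation: [[0.192, 0.981, 0.002], [0.981, -0.192, 0.0], [0.0, 0.002, -1.0]]
force: [-0.4, -3.7, 5.6]
grip_width: 0.147
finger_force: 59.7
```

```bash
python3 plan.py .5667 .2882 .233 149.6
```

```text
42.075 [0.5666 0.2875 0.2326] yaw 78.9 [-0.47  0.35 -0.13  1.67  0.05  1.13 -0.81]
[0.5667, 0.2882, 0.233, 149.6] [0.01, 0.0, -7.07, 0.03, 0.0, -0.02]
```

Emit:
move_arm:
  commands:
    - [[0,0,-0.9,0,0,0,1],[0,0,-1.8,0,0,0,1],[0,0,-2.7,0,0,0,1],[0,0,-3.6,0,0,0,1],[0,0,-4.5,0,0,0,1],[0,0,-5.4,0,0,0,1],[0,0,-6.3,0,0,0,1],[0,0,-7.07,0,0,0,1]]

```text
t: 43.08
ee_pos: [0.5662, 0.2873, 0.2326]
orientation: [[-0.862, 0.506, 0.001], [0.506, 0.862, -0.001], [-0.001, -0.0, -1.0]]
force: [-2.9, -4.6, 8.4]
grip_width: 0.142
finger_force: 60.0
```

Emit:
move_arm:
  commands:
    - [[0,0,0,0,0,0,1],[0,0,0,0,0,0,1],[0,0,0,0,0,0,0.3],[0,0,0,0,0,0,0.3],[0,0,0,0,0,-2,0.3],[0,0,0,0,0,-4,0],[0,0,0,0,0,-5,0],[0,0,0,0,0,-5,0]]

```text
t: 44.08
ee_pos: [0.5663, 0.2888, 0.3586]
orientation: [[-0.861, 0.509, 0.003], [0.509, 0.861, 0.002], [-0.002, 0.003, -1.0]]
force: [0.9, -0.1, 0.1]
grip_width: 1.001
finger_force: 0.0
```

```bash
python3 - <<'E'
from rack import *
im,k=shot('wrist','w12.png'); print(redbar(im,k))
E
python3 side.py; python3 plan.py .552 -.301 .34 103.5
```

```text
(array([0.56371063, 0.28886035]), np.float64(148.8308573939681), np.float64(0.05491254035869129), array([255.5, 188. ], dtype=float32))
brass [(72, [199.0, 140.0]), (51, [169.0, 145.0]), (126, [220.0, 159.0]), (59, [169.0, 155.0]), (98, [281.0, 179.0]), (37, [266.0, 178.0]), (269, [180.0, 206.0]), (98, [360.0, 218.0]), (274, [317.0, 283.0]), (83, [281.0, 303.0])]
blue [(151, [154.0, 170.0]), (184, [211.0, 180.0]), (85, [365.0, 216.0])]
209 [[174. 185.]]
269 [[210. 180.]]
329 [[222. 159.]]
389 [[201. 145.]]
449 [[168. 150.]]
509 [[154. 169.]]
44.175 [0.5656 0.2882 0.3558] yaw 149.39 [-0.3   0.29 -0.35  1.49  0.1   1.38  0.38]
[0.552, -0.301, 0.34, 103.5] [-0.0, -0.0, 4.59, -11.53, -20.56, 0.64]
```

Emit:
move_arm:
  commands:
    - [[0,0,0.6,-1.4,-2.5,0.5,0],[0,0,1.2,-2.8,-5,0.6,0],[0,0,1.8,-4.2,-7.5,0.6,0],[0,0,2.4,-5.6,-10,0.6,0],[0,0,3,-7,-12.5,0.6,0],[0,0,3.6,-8.4,-15,0.6,0],[0,0,4.2,-9.8,-17.5,0.6,0],[0,0,4.6,-11.3,-20.3,0.6,0]]

```text
t: 45.18
ee_pos: [0.5524, -0.2125, 0.3402]
orientation: [[-0.229, 0.973, -0.002], [0.973, 0.229, 0.0], [0.001, -0.001, -1.0]]
force: [0.6, 0.3, 0.4]
grip_width: 1.003
finger_force: 0.0
```

Emit:
move_arm:
  commands:
    - [[0,0,0,0,0,0,0],[0,0,0,0,0,0,0],[0,0,0,0,0,0,0]]

```text
t: 45.55
ee_pos: [0.5534, -0.2092, 0.3409]
orientation: [[-0.234, 0.972, -0.001], [0.972, 0.234, 0.001], [0.001, -0.001, -1.0]]
force: [0.1, 0.5, -0.6]
grip_width: 1.001
finger_force: 0.0
```

```bash
python3 - <<'E'
from grips import *
im,k=shot('wrist','w13.png'); import pickle; pickle.dump(k,open('k13.pkl','wb'))
print(k[2][:3,3],proj('wrist',[[.5255,-.2255,.181]],k)); grips(im,k)
# saturation/brightness map of W2 to see the bail
c=proj('wrist',[[.5255,-.2255,.12]],k)[0].astype(int); p=im[c[1]-24:c[1]+26:2,c[0]-24:c[0]+26:2]
h=cv2.cvtColor(p,cv2.COLOR_RGB2HSV)
for y in range(25): print(''.join('#' if p[y,x].max()<50 else 'B' if h[y,x,1]>110 and 10<h[y,x,0]<28 else '.' if 105<p[y,x].max()<150 else '+' if p[y,x].max()>=150 else '-' for x in range(25)))
print(p[0,0],p[-1,-1])
E
python3 plan.py .5255 -.2255 .152 103.5
```

```text
[ 0.53641639 -0.13861046  0.50412583] [[231.82915415 184.07339614]]
dark [0, 0, 37, 43, 200] [22. 19.] [ 256.9 -101. ] [64.4  8.6] 54.6
dark [414, 0, 43, 31, 319] [430.  19.] [698.2   6.5] [49.2 21.2] 1.1
dark [288, 15, 24, 31, 565] [299.  30.] [558.9 -46.6] [30.5 23.1] 82.0
dark [223, 168, 20, 25, 452] [232. 181.] [ 525.3 -221.4] [22.7 29.3] 11.5
dark [155, 178, 33, 57, 421] [172. 204.] [ 458.1 -271.5] [68.  32.6] 90.0
dark [331, 207, 23, 17, 189] [341. 214.] [ 665.8 -232.5] [27.5 19.7] 20.0
dark [40, 223, 33, 29, 744] [ 56. 237.] [ 313.5 -350.6] [48.  38.5] 50.8
brass [422, 0, 47, 27, 909] [445.7  10.2] [0.7524 0.0566 0.09  ]
brass [163, 132, 35, 15, 305] [179.4 138.2] [ 0.4335 -0.2001  0.09  ]
brass [398, 140, 32, 50, 118] [412.7 164.6] [ 0.7824 -0.1561  0.09  ]
brass [224, 154, 28, 18, 316] [237.2 162.6] [ 0.5233 -0.2159  0.09  ]
+................--------
+.-...........-----------
+.-........---B----------
..-.......-BBBBBB--------
.........BBBBBBBBB#------
.........BBBBBBBBBB----..
.-......BBBBBBBBBBBB----.
.-.....BBBBBBBBBBBBB----.
.......BBBBBBBBBBBBBB---.
......--BBBBBBBBBBB----..
.....-##BBBBBBBBBB-#--...
-....--#########B----....
-.....-#########-----....
.....-##########----.....
.....-##########---......
.....-##########----.....
.....-##########B........
.....-##########-........
......##########-........
......##########-........
......##########.........
......-########-.........
......----------.........
.........................
.........................
[152 157 159] [131 127 125]
45.6 [ 0.5534 -0.2093  0.3411] yaw 103.5 [ 0.23  0.2   0.03  1.63 -0.01  1.31  0.49]
[0.5255, -0.2255, 0.152, 103.5] [-0.0, -0.0, 0.0, -0.37, -1.23, 7.56]
```

Emit:
move_arm:
  commands:
    - [[0,0,0.1,-0.4,-1.2,0,0],[0,0,0.1,-0.4,-1.2,1.5,0.2],[0,0,0.1,-0.4,-1.2,3.5,0.2],[0,0,0.1,-0.4,-1.2,5.3,0.2],[0,0,0.1,-0.4,-1.2,6.8,0.2],[0,0,0.1,-0.4,-1.2,7.5,0.2],[0,0,0.1,-0.4,-1.2,7.5,0.2],[0,0,0.1,-0.4,-1.2,7.5,0.2]]

```text
t: 46.6
ee_pos: [0.5272, -0.2275, 0.1554]
orientation: [[-0.215, 0.977, 0.002], [0.977, 0.215, -0.001], [-0.001, 0.002, -1.0]]
force: [0.2, -0.0, 0.3]
grip_width: 0.799
finger_force: 0.0
```

Emit:
move_arm:
  commands:
    - [[0,0,0,0,0,0,1],[0,0,0,0,0,0,1],[0,0,0,0,0,0,1],[0,0,0,0,0,0,1],[0,0,0,0,0,-1,1],[0,0,0,0,0,-2.8,1],[0,0,0,0,0,-4.5,1],[0,0,0,0,0,-4.5,1]]

```text
t: 47.6
ee_pos: [0.5275, -0.2279, 0.2694]
orientation: [[-0.214, 0.977, 0.005], [0.977, 0.214, -0.001], [-0.002, 0.004, -1.0]]
force: [0.6, -0.5, -6.2]
grip_width: 0.256
finger_force: 60.4
```

```bash
python3 plan.py .46 .0 .27 70 .419 .2041 .213 29.5
```

```text
47.6 [ 0.5275 -0.2279  0.2694] yaw 102.36 [ 0.26  0.21  0.04  1.77 -0.01  1.15  0.52]
[0.46, 0.0, 0.27, 70.0] [0.03, 0.01, 3.24, 9.48, -0.69, -0.05]
[0.419, 0.2041, 0.213, 29.5] [0.03, -0.0, 7.29, 17.81, -0.55, 2.21]
```

Emit:
move_arm:
  commands:
    - [[0,0,0.5,1.5,-0.1,0,1],[0,0,1,3,-0.2,0,1],[0,0,1.5,4.5,-0.3,0,1],[0,0,2,6,-0.4,0,1],[0,0,2.5,7.5,-0.5,0,1],[0,0,3,9,-0.65,0,1],[0,0,3.24,9.5,-0.7,0,1],[0,0,3.24,9.5,-0.7,0,1]]

```text
t: 48.6
ee_pos: [0.4575, 0.0015, 0.2654]
orientation: [[0.341, 0.94, -0.002], [0.94, -0.341, -0.0], [-0.001, -0.001, -1.0]]
force: [0.6, -0.2, -5.1]
grip_width: 0.252
finger_force: 60.3
```

```bash
python3 plan.py .419 .2041 .213 29.5
```

```text
48.6 [0.4575 0.0015 0.2654] yaw 70.09 [-0.03  0.02 -0.11  2.    0.    1.13 -0.49]
[0.419, 0.2041, 0.213, 29.5] [-0.01, 0.01, 4.06, 7.1, -4.21, 2.1]
```

Emit:
move_arm:
  commands:
    - [[0,0,0.7,1.2,-0.7,0.5,1],[0,0,1.4,2.4,-1.4,1,1],[0,0,2.1,3.6,-2.1,1.5,1],[0,0,2.8,4.8,-2.8,2,1],[0,0,3.5,6,-3.6,2.1,1],[0,0,4.05,7.1,-4.25,2.1,1],[0,0,4.05,7.1,-4.25,2.1,1],[0,0,4.05,7.1,-4.25,2.1,1]]

```text
t: 49.6
ee_pos: [0.4195, 0.2029, 0.2133]
orientation: [[0.87, 0.493, -0.001], [0.493, -0.87, -0.001], [-0.001, 0.0, -1.0]]
force: [1.1, -0.2, -4.9]
grip_width: 0.253
finger_force: 60.4
```

```bash
python3 plan.py .419 .2041 .213 29.3 .4815 .2395 .213 29.3
```

```text
49.6 [0.4195 0.2029 0.2133] yaw 29.51 [-0.3   0.1  -0.3   2.04  0.03  1.01 -1.68]
[0.419, 0.2041, 0.213, 29.3] [0.0, 0.01, 0.02, 0.01, -0.05, 0.01]
[0.4815, 0.2395, 0.213, 29.3] [0.0, 0.01, 0.02, 2.88, -0.05, 0.01]
```

Emit:
move_arm:
  commands:
    - [[0,0,0,0.5,-0.05,0,1],[0,0,0,1,-0.05,0,1],[0,0,0,1.6,-0.05,0,1],[0,0,0,2.2,-0.05,0,1],[0,0,0,2.8,-0.05,0,1],[0,0,0,2.8,-0.05,0,1]]

```text
t: 50.35
ee_pos: [0.4805, 0.2402, 0.2136]
orientation: [[0.87, 0.492, -0.0], [0.492, -0.87, 0.0], [-0.0, -0.0, -1.0]]
force: [-1.3, -1.9, -6.4]
grip_width: 0.254
finger_force: 60.4
```

Emit:
move_arm:
  commands:
    - [[0,0,0,0,0,0.4,1],[0,0,0,0,0,0.7,1],[0,0,0,0,0,0.95,1],[0,0,0,0,0,1.02,1],[0,0,0,0,0,1.02,1]]

```text
t: 50.98
ee_pos: [0.4796, 0.2395, 0.1884]
orientation: [[0.871, 0.492, -0.0], [0.492, -0.871, -0.0], [-0.0, 0.0, -1.0]]
force: [0.2, 0.1, -5.5]
grip_width: 0.255
finger_force: 60.4
```

Emit:
move_arm:
  commands:
    - [[0,0,0,0,0,0.1,1],[0,0,0,0,0,0.15,1],[0,0,0,0,0,0.15,1]]

```text
t: 51.35
ee_pos: [0.4806, 0.2403, 0.1867]
orientation: [[0.871, 0.492, 0.003], [0.492, -0.871, 0.001], [0.003, 0.0, -1.0]]
force: [-4.2, -2.1, 19.7]
grip_width: 0.253
finger_force: 63.2
```

Emit:
move_arm:
  commands:
    - [[0,0,0,0,0,0,0.5],[0,0,0,0,0,0,0.5],[0,0,0,0,0,0,0.5],[0,0,0,0,0,-1,0.5],[0,0,0,0,0,-2.5,0.5],[0,0,0,0,0,-5,0.3],[0,0,0,0,0,-5.5,0],[0,0,0,0,0,-5.5,0]]

```text
t: 52.35
ee_pos: [0.4798, 0.2397, 0.3225]
orientation: [[0.871, 0.492, 0.001], [0.492, -0.871, 0.0], [0.001, 0.0, -1.0]]
force: [0.4, 0.2, -0.8]
grip_width: 1.0
finger_force: 0.0
```

```bash
python3 side.py; python3 plan.py .44 -.1 .28 90 .43 -.204 .15 90
```

```text
brass [(77, [199.0, 140.0]), (53, [169.0, 145.0]), (131, [220.0, 159.0]), (127, [269.0, 173.0]), (83, [285.0, 181.0]), (192, [175.0, 184.0]), (277, [180.0, 206.0]), (99, [360.0, 218.0]), (82, [281.0, 302.0])]
blue [(127, [153.0, 169.0]), (183, [210.0, 180.0]), (85, [365.0, 216.0])]
209 [[174. 185.]]
269 [[210. 180.]]
329 [[222. 159.]]
389 [[201. 145.]]
449 [[168. 150.]]
509 [[154. 169.]]
52.4 [0.4794 0.2394 0.3213] yaw 29.48 [-0.32  0.13 -0.3   1.76  0.04  1.26 -1.68]
[0.44, -0.1, 0.28, 90.0] [-0.0, 0.0, -6.05, -8.05, 11.04, 1.66]
[0.43, -0.204, 0.15, 90.0] [-0.0, 0.0, -6.05, -10.44, 14.47, 6.86]
```

```bash
python3 plan.py .48 -.0 .3 100 .485 -.204 .25 180
```

```text
52.4 [0.4794 0.2394 0.3213] yaw 29.48 [-0.32  0.13 -0.3   1.76  0.04  1.26 -1.68]
[0.48, -0.0, 0.3, 100.0] [-0.0, 0.0, -7.05, -4.69, 8.35, 0.86]
[0.485, -0.204, 0.25, 180.0] [-0.01, 0.0, -15.05, -8.53, 15.55, 2.86]
```

Emit:
move_arm:
  commands:
    - [[0,0,-0.9,-0.6,1,0,0],[0,0,-1.8,-1.2,2,0,0],[0,0,-2.7,-1.8,3.1,0,0],[0,0,-3.6,-2.4,4.2,0,0],[0,0,-4.5,-3,5.3,0.2,0],[0,0,-5.4,-3.6,6.4,0.4,0],[0,0,-6.3,-4.2,7.5,0.6,0],[0,0,-7.1,-4.7,8.4,0.8,0]]

```text
t: 53.4
ee_pos: [0.4798, -0.0025, 0.3001]
orientation: [[-0.186, 0.983, -0.003], [0.983, 0.186, -0.0], [0.0, -0.003, -1.0]]
force: [0.1, 1.1, 0.2]
grip_width: 0.998
finger_force: 0.0
```

```bash
python3 plan.py .485 -.204 .25 180
```

```text
53.4 [ 0.4798 -0.0025  0.3001] yaw 100.72 [ 0.01  0.04 -0.14  1.9   0.01  1.2   0.05]
[0.485, -0.204, 0.25, 180.0] [-0.01, -0.01, -7.93, -7.96, -1.29, 2.01]
```

Emit:
move_arm:
  commands:
    - [[0,0,-1,-1,-0.2,0,0],[0,0,-2,-2,-0.3,0.5,0],[0,0,-3,-3,-0.5,1,0],[0,0,-4,-4,-0.7,1.5,0],[0,0,-5,-5,-0.9,2,0],[0,0,-6,-6,-1.1,2,0],[0,0,-7,-7,-1.2,2,0],[0,0,-7.9,-8,-1.3,2,0]]

```text
t: 54.4
ee_pos: [0.4841, -0.2042, 0.2502]
orientation: [[-1.0, 0.004, -0.003], [0.004, 1.0, 0.001], [0.003, 0.001, -1.0]]
force: [0.6, -0.9, 0.5]
grip_width: 0.997
finger_force: 0.0
```

Emit:
move_arm:
  commands:
    - [[0,0,0,0,0,0,0],[0,0,0,0,0,0,0]]

```text
t: 54.65
ee_pos: [0.4845, -0.2029, 0.251]
orientation: [[-1.0, 0.011, -0.002], [0.011, 1.0, 0.001], [0.002, 0.001, -1.0]]
force: [-0.1, 0.3, 0.6]
grip_width: 1.002
finger_force: 0.0
```

```bash
cat > zk.py <<'E'
from rack import *
def zk(f):
    im,k=shot('wrist',f); h=cv2.cvtColor(im,cv2.COLOR_RGB2HSV); m=cv2.inRange(h,(4,150,60),(14,255,255))
    for c in cv2.findContours(m,0,2)[0]:
        if cv2.contourArea(c)>80:
            p=atz('wrist',c.reshape(-1,2),.074,k)[:,:2]; r=cv2.minAreaRect((p*1000).astype(np.float32)); print(np.round(c.reshape(-1,2).mean(0)),r)
    # bright top face only
    print('cam',k[2][:3,3].round(3))
E
python3 -c "
from zk import *; zk('w14.png')"; python3 plan.py .43 -.204 .15 180
```

```text
cam [ 0.413 -0.201  0.414]
54.7 [ 0.4847 -0.2028  0.2513] yaw 179.41 [ 0.29  0.15 -0.02  1.89  0.    1.11  1.83]
[0.43, -0.204, 0.15, 180.0] [0.0, -0.01, -0.06, 2.18, -0.07, 4.06]
```

```bash
sed -i 's/(4,150,60),(14,255,255)/(4,120,60),(24,255,255)/' zk.py; python3 -c "
from zk import *; zk('w15.png'); print(proj('wrist',[[.43,-.204,.076]]))"
```

```text
[257. 128.] ((428.1107177734375, -203.3290252685547), (47.68159484863281, 13.38076114654541), 0.8120079636573792)
cam [ 0.413 -0.201  0.415]
[[255.57132102 127.34293386]]
```

```bash
python3 plan.py .429 -.2033 .055 180.5
```

```text
54.75 [ 0.4848 -0.2027  0.2516] yaw 179.45 [ 0.29  0.15 -0.02  1.89  0.    1.11  1.83]
[0.429, -0.2033, 0.055, 180.5] [0.0, -0.01, -0.11, 2.23, -0.05, 7.86]
```

Emit:
move_arm:
  commands:
    - [[0,0,-0.1,2.2,-0.05,1,0.3],[0,0,-0.1,2.2,-0.05,3,0.3],[0,0,-0.1,2.2,-0.05,5,0.3],[0,0,-0.1,2.2,-0.05,6.5,0.3],[0,0,-0.1,2.2,-0.05,7.4,0.3],[0,0,-0.1,2.2,-0.05,7.7,0.3],[0,0,-0.1,2.2,-0.05,7.7,0.3]]
  squeeze: 20

```text
t: 55.62
ee_pos: [0.4301, -0.2041, 0.0598]
orientation: [[-1.0, -0.008, -0.0], [-0.008, 1.0, 0.0], [0.0, 0.0, -1.0]]
force: [0.2, -1.0, 1.4]
grip_width: 0.703
finger_force: 0.0
```

```bash
python3 plan.py .429 -.2033 .055 180.5
```

```text
55.625 [ 0.4301 -0.2041  0.0598] yaw -179.52 [ 0.32  0.31 -0.02  2.17  0.01  0.65  1.88]
[0.429, -0.2033, 0.055, 180.5] [0.0, -0.0, -0.0, 0.04, 0.03, 0.19]
```

Close, then twist clockwise (positive about the tool's z).

Emit:
move_arm:
  commands:
    - [[0,0,0,0.04,0.03,0.1,1],[0,0,0,0.04,0.03,0.1,1],[0,0,0,0.04,0.03,0.1,1],[0,0,0,0.04,0.03,0.1,1],[0,0,0,0.04,0.03,0.1,1],[0,0,0,0.04,0.03,0.1,1]]

```text
t: 56.38
ee_pos: [0.429, -0.2037, 0.0572]
orientation: [[-1.0, -0.008, 0.0], [-0.008, 1.0, -0.0], [-0.0, -0.0, -1.0]]
force: [-0.7, 1.0, 0.5]
grip_width: -0.001
finger_force: 0.0
```

Emit:
move_arm:
  commands:
    - [[0,0,0.8,0,0,0,1],[0,0,1.6,0,0,0,1],[0,0,2.4,0,0,0,1],[0,0,3.2,0,0,0,1],[0,0,4,0,0,0,1],[0,0,4.8,0,0,0,1],[0,0,5.5,0,0,0,1],[0,0,5.8,0,0,0,1]]

```text
t: 57.38
ee_pos: [0.429, -0.2036, 0.0571]
orientation: [[-0.535, 0.845, -0.0], [0.845, 0.535, -0.0], [0.0, -0.0, -1.0]]
force: [1.2, -0.3, 0.1]
grip_width: -0.002
finger_force: 0.0
```

```bash
python3 -c "
from h import *
o=sensors.get_obs();print(o['force'],o['ft_torque'],np.degrees(np.arctan2(o['orientation'][1,0],o['orientation'][0,0])),o['grip_width'])"
```

```text
[ 1.16891317 -0.34050921  0.09917829] [-0.00364534  0.0347088   0.03487837] 122.31951729509301 -0.0018042590405583936
```

The fingers shut on nothing. Open, lift and measure again.

Emit:
move_arm:
  commands:
    - [[0,0,0,0,0,0,0],[0,0,0,0,0,0,0],[0,0,0,0,0,0,0],[0,0,-1,0,0,-2,0],[0,0,-2,0,0,-4,0],[0,0,-3,0,0,-6,0],[0,0,-4,0,0,-7.5,0],[0,0,-5,0,0,-7.5,0]]

```text
t: 58.38
ee_pos: [0.4303, -0.2042, 0.2476]
orientation: [[-0.992, 0.125, 0.005], [0.125, 0.992, -0.001], [-0.005, -0.001, -1.0]]
force: [0.4, -0.1, -0.6]
grip_width: 0.997
finger_force: 0.0
```

```bash
python3 -c "
from zk import *; zk('w16.png'); k=K('wrist'); print(proj('wrist',[[.429,-.2035,.074],[.429,-.2035,.046]],k))
for n in('side','scene'):
    im=cams.get_image(n);kk=K(n);h=cv2.cvtColor(im,cv2.COLOR_RGB2HSV);u=proj(n,[[.429,-.2035,.061]],kk)[0].astype(int);print(n,u)
    p=im[u[1]-14:u[1]+14,u[0]-16:u[0]+16];hh=h[u[1]-14:u[1]+14,u[0]-16:u[0]+16]
    for y in range(28): print(''.join('O' if hh[y,x,1]>140 and hh[y,x,0]<20 and p[y,x].max()>60 else '#' if p[y,x].max()<60 else '.' for x in range(32)))
"; python3 plan.py .485 -.2033 .25 180
```

```text
[498. 317.] ((706.62451171875, 144.29183959960938), (52.197044372558594, 18.844589233398438), 39.50717544555664)
[258. 168.] ((426.249755859375, -203.3956298828125), (51.25053787231445, 13.810012817382812), 0.43437397480010986)
cam [ 0.358 -0.194  0.41 ]
[[257.61202564 172.59813685]
 [257.64257783 168.10071558]]
side [279 305]
.............................##.
...............................#
................................
................................
......................OO........
......................OOO.......
....................OOOOOO......
...................OOOOOOO......
..................OOOOOOOO......
.................OOOOOOOOO......
...............OOOOOOOOOOO......
..............OOOOOOOOOOOO......
.............OOOOOOOOOOOOO......
...........OOOOOOOOOOOOOOO......
..........OOOOOOOOOOOOOOO.......
.........OOOOOOOOOOOOOO.........
.........OOOOOOOOOOOOO..........
........OOOOOOOOOOOOO...........
........OOOOOOOOOOOO............
.........OOOOOOOOOO.............
.........OOOOOOOOO..............
.........OOOOOOOO...............
.........OOOOOOO................
.........OOO
[... 550 characters left out ...]
O.............
.............OOOOOO.............
.............OOOOOOO............
..............OOOOOO............
..............OOOOOOO...........
..............OOOOOOO...........
...............OOOOOO...........
...............OOOOOOO..........
...............OOOOOOO..........
................OOOOOO..........
................OOOOOO..........
.................OOOOO..........
.................OO.............
................................
................................
................................
................................
58.525 [ 0.4288 -0.2037  0.2446] yaw 172.32 [ 0.18  0.06  0.13  2.01 -0.01  1.08  1.75]
[0.485, -0.2033, 0.25, 180.0] [-0.0, -0.0, -0.77, -2.23, 0.32, -0.22]
```

Run:
```python
from zk import *
obs=[]
for n in('side','scene','wrist'):
    k=K(n); im=cams.get_image(n);h=cv2.cvtColor(im,cv2.COLOR_RGB2HSV);u=proj(n,[[.429,-.2035,.061]],k)[0].astype(int)
    m=np.zeros(h.shape[:2],np.uint8); w=slice(u[1]-40,u[1]+40),slice(u[0]-40,u[0]+40); m[w]=cv2.inRange(h,(0,140,60),(22,255,255))[w]
    c=max(cv2.findContours(m,0,2)[0],key=cv2.contourArea); obs.append((n,k,m,u)); print(n,u,cv2.boundingRect(c),cv2.contourArea(c))
def iou(p,ret=0):
    x,y,z,a=p; ca,sa=np.cos(a),np.sin(a); s=0
    B=np.array([[x+ca*i-sa*j,y+sa*i+ca*j,z+q] for i in(-.025,.025) for j in(-.007,.007) for q in(-.015,.015)])
    for n,k,m,u in obs:
        P=proj(n,B,k); q=np.zeros_like(m); cv2.fillConvexPoly(q,np.round(cv2.convexHull(P.astype(np.float32))*16).astype(np.int32),255,shift=4)
        s-=(q&m).sum()/(q|m).sum()
    return s
from scipy.optimize import differential_evolution
for z in(.035,.041,.047,.053,.061): 
    r=differential_evolution(lambda p:iou([p[0],p[1],z,p[2]]),[(.41,.45),(-.22,-.19),(-.3,.3)],maxiter=25,seed=0,polish=False); print(z,r.x.round(4),r.fun)
```

```text
side [279 305] (271, 295, 19, 22) 175.5
scene [144 217] (140, 209, 10, 18) 83.0
wrist [257 172] (250, 151, 15, 42) 404.5
0.035 [ 0.433  -0.2037 -0.0556] -1.5545380545380545
0.041 [ 0.4322 -0.2037 -0.0355] -1.754827215069535
0.047 [ 0.431  -0.2032 -0.0238] -1.9409485914180875
0.053 [ 0.4283 -0.2035 -0.0644] -2.1311368102405965
0.061 [ 0.4264 -0.2031 -0.0807] -2.1968206602476252
```

```bash
python3 plan.py .428 -.2034 .052 179.5 .428 -.2034 .046 179.5
```

```text
58.675 [ 0.4287 -0.2036  0.2442] yaw 172.28 [ 0.18  0.06  0.13  2.01 -0.01  1.08  1.75]
[0.428, -0.2034, 0.052, 179.5] [0.0, -0.01, -0.72, 0.02, 0.0, 7.69]
[0.428, -0.2034, 0.046, 179.5] [0.0, -0.01, -0.72, 0.02, 0.0, 7.93]
```

Emit:
move_arm:
  commands:
    - [[0,0,-0.7,0,0,1.5,0],[0,0,-0.7,0,0,3.5,0],[0,0,-0.7,0,0,5.5,0.2],[0,0,-0.7,0,0,6.8,0.3],[0,0,-0.7,0,0,7.5,0.3],[0,0,-0.7,0,0,7.8,0.3],[0,0,-0.7,0,0,7.8,0.3]]
  squeeze: 30

```text
t: 59.55
ee_pos: [0.4289, -0.2036, 0.0495]
orientation: [[-1.0, 0.01, -0.001], [0.01, 1.0, 0.0], [0.001, 0.0, -1.0]]
force: [0.3, 0.6, 0.2]
grip_width: 0.702
finger_force: 0.0
```

Emit:
move_arm:
  commands:
    - [[0,0,0,0,0,0.05,0.6],[0,0,0,0,0,0.05,0.7],[0,0,0,0,0,0.05,0.75],[0,0,0,0,0,0.05,0.75]]

```text
t: 60.05
ee_pos: [0.4292, -0.2037, 0.0487]
orientation: [[-1.0, 0.009, 0.0], [0.009, 1.0, -0.0], [-0.0, -0.0, -1.0]]
force: [0.6, 0.1, 0.5]
grip_width: 0.25
finger_force: 0.0
```

```bash
python3 -c "
from zk import *; zk('w17.png'); k=K('wrist'); print(k[2][:3,3],proj('wrist',[[.428,-.2035,.074],[.403,-.2035,.046]],k))
im=cams.get_image('wrist'); cv2.imwrite('pics/w18.png',im[:,:,::-1])
h=cv2.cvtColor(im,cv2.COLOR_RGB2HSV)
p=im[130:360:8,140:380:6];hh=h[130:360:8,140:380:6]
for y in range(p.shape[0]): print(''.join('O' if hh[y,x,1]>130 and hh[y,x,0]<22 and p[y,x].max()>50 else '#' if p[y,x].max()<50 else '-' if p[y,x].max()<110 else '.' for x in range(p.shape[1])))
"; python3 plan.py .428 -.2034 .052 179.5
```

```text
[255. 235.] ((424.47869873046875, -203.64173889160156), (56.377262115478516, 13.626035690307617), 0.10880517959594727)
cam [ 0.357 -0.202  0.212]
[ 0.35699682 -0.20210222  0.2117149 ] [[256.67587202 248.28153022]
 [256.41655739 190.02318029]]
..............................-.-.......
........................................
........................................
........................................
----------------------------------......
....................................-...
........................................
-..................--...................
#...............-.OOOO-#................
#.................OOOO---...............
#...............--OOOO----..............
#...............--OOOO-----.............
#............-----OOOO-----..........-..
#-...........---#-OOOO-#---.......-.....
##..........-#--#-OOOO-#--#-............
##..........##--#-OOOO-##-##............
...........-##-##-OOOO-##--##...........
..........-###-##.OOOO.##-####..........
..####-...#######.OOOO.-#######...####..
################-.OOOO..################
################-.......################
################--------################
###############---------################
#.#############----------###############
..#############----------#############-#
########################################
######-##########################-######
#####.############################..####
###--##############################-.###
60.15 [ 0.4291 -0.2037  0.0485] yaw 179.48 [ 0.21  0.33  0.11  2.19 -0.06  0.62  1.93]
[0.428, -0.2034, 0.052, 179.5] [-0.0, 0.0, -0.0, 0.04, 0.01, -0.14]
```

Emit:
move_arm:
  commands:
    - [[0,0,0,0,0,0,0.82],[0,0,0,0,0,0,0.85],[0,0,0,0,0,0,0.88],[0,0,0,0,0,0,0.9]]

```text
t: 60.65
ee_pos: [0.4291, -0.2042, 0.0486]
orientation: [[-1.0, 0.01, 0.0], [0.01, 1.0, -0.001], [-0.0, -0.001, -1.0]]
force: [-0.7, -5.1, 5.3]
grip_width: 0.158
finger_force: 30.6
```

Gripped this time (14 mm, 30 N). Now the twist.

Emit:
move_arm:
  commands:
    - [[0,0,0.8,0,0,0,1],[0,0,1.6,0,0,0,1],[0,0,2.4,0,0,0,1],[0,0,3.2,0,0,0,1],[0,0,4,0,0,0,1],[0,0,4.8,0,0,0,1],[0,0,5.5,0,0,0,1],[0,0,5.8,0,0,0,1]]

```text
t: 61.65
ee_pos: [0.4288, -0.2048, 0.0486]
orientation: [[-0.519, 0.855, 0.0], [0.855, 0.519, -0.001], [-0.001, -0.001, -1.0]]
force: [-4.0, -9.7, 6.2]
grip_width: 0.151
finger_force: 30.7
```

Emit:
move_arm:
  commands:
    - [[0,0,0.2,0,0,0,1],[0,0,0.4,0,0,0,1],[0,0,0.5,0,0,0,1],[0,0,0.5,0,0,0,1]]

```text
t: 62.15
ee_pos: [0.4288, -0.2048, 0.0486]
orientation: [[-0.445, 0.895, 0.0], [0.895, 0.445, -0.001], [-0.001, -0.001, -1.0]]
force: [-4.4, -8.8, 6.8]
grip_width: 0.153
finger_force: 31.6
```

```bash
python3 -c "
from zk import *
o=sensors.get_obs();print(o['force'],o['ft_torque'],np.degrees(np.arctan2(o['orientation'][1,0],o['orientation'][0,0])),o['grip_width']); zk('w19.png')"
```

```text
[-4.39812529 -8.78037594  6.76512042] [-2.14683287  0.93608564  0.44869775] 116.43589303081006 0.15345167936233847
[258. 239.] ((426.3580017089844, -200.34767150878906), (13.931782722473145, 55.97682189941406), 27.9424991607666)
cam [ 0.397 -0.139  0.212]
```

Emit:
move_arm:
  commands:
    - [[0,0,0,0,0,0,0],[0,0,0,0,0,0,0],[0,0,0,0,0,0,0],[0,0,0,0,0,-1,0],[0,0,0,0,0,-3,0],[0,0,0,0,0,-5,0],[0,0,0,0,0,-7.5,0],[0,0,0,0,0,-7.5,0]]

```text
t: 63.2
ee_pos: [0.4311, -0.2042, 0.2401]
orientation: [[-0.446, 0.895, 0.007], [0.895, 0.446, -0.001], [-0.004, 0.006, -1.0]]
force: [0.1, 0.2, -0.3]
grip_width: 0.998
finger_force: 0.0
```

```bash
python3 -c "
from zk import *; zk('w20.png')
o=sensors.get_obs();print(o['t'],o['ee_pos'],o['grip_width'])"; python3 side.py
```

```text
[255. 171.] ((427.2633056640625, -201.26455688476562), (17.307092666625977, 48.728973388671875), 89.53145599365234)
cam [ 0.398 -0.139  0.403]
63.25 [ 0.43005896 -0.20364135  0.23776266] 0.999811558382683
brass [(72, [199.0, 140.0]), (48, [169.0, 145.0]), (31, [198.0, 150.0]), (137, [221.0, 159.0]), (42, [263.0, 176.0]), (220, [175.0, 185.0]), (171, [181.0, 204.0]), (98, [360.0, 218.0])]
blue [(158, [154.0, 170.0]), (193, [211.0, 180.0]), (85, [365.0, 216.0])]
209 [[174. 185.]]
269 [[210. 180.]]
329 [[222. 159.]]
389 [[201. 145.]]
449 [[168. 150.]]
509 [[154. 169.]]
```

```bash
python3 -c "
from plant import job; print(job.finish_job())"
```

```text
the job is handed in; nothing more can be done
None
```

All four brass weights were hung at the loading bay, one to a hook; the last camera check shows them there, both blue references still hanging and the pan clear. I then twisted the zero knob clockwise to its stop and it sprang back (the first grasp shut on nothing and was repeated); the job is handed in, with no verdict returned.

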